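# Check-weigh a jar with weights from a sprung-lid case

## Robot

A 7-joint arm with a two-finger parallel gripper is mounted at the origin on the work surface. World frame = base frame: x ahead of the robot, y to its left, z up, the work surface at z = 0. Lengths are in m, angles in rad, forces in N, time in s.
With the tool pointing down it reaches from about 0.4 to 0.875 m from the base axis. Payload 19.3 kg.
Tool frame: the origin (TCP) lies between the finger pads; the fingertips stand ahead of it and the grasp point (between the pads) lies 8 mm behind it (bot.tip_extent is the x of the fingertips in the tool frame, in m); x points along the fingers, y is the direction in which the jaws open and shut, and the axes are right-handed (so a half turn about x gives the same grasp; the last joint's range is limited). The gripper opens to 85 mm and grips with 20 to 120 N. Pads are 22 mm wide; open, the fingers measure 114 mm over their backs; the gripper's body (76 mm by 85 mm) begins 54 mm behind the grasp point. The pads swing forward as they close: fully open they stand 13 mm farther back than shut.
Start: joints at [-1.338, 0.521, -0.036, 1.599, 0.021, 1.021, -0.113], TCP at [0.186, 0.597, 0.242] pointing down, gripper open.
Joint ranges: [-2.91, 2.91], [-0.3, 2.13], [-1.5, 1.42], [0.17, 2.43], [-1.26, 4.41], [0.16, 1.93], [-2.52, 2.52]. Speed limits (rad/s): [1.89, 1.89, 2.39, 2.39, 3.01, 3.01, 3.01].

## Interface

Orientations are given as [roll, pitch, yaw] about the fixed x, y, z axes, in that order (R = Rz(yaw) Ry(pitch) Rx(roll)).
In Python, from workcell import observe, grab_frame, camera_info, bot, nets gives the robot as it stands.
- The arm moves only by the tool jog_arm, never from a script. Its argument "commands" is a list of rows, each a list of 6 numbers: the shift along the tool's x, y, z in mm, then the turn, a rotation vector about the tool's x, y, z in rad. A call has 1 to 20 rows; each row shifts and turns the pose as measured when the row begins, along the tool's axes as they then stand; what a row does not reach is not made up. A row lasts 1/10 s, in which the tool goes at most 50 mm and 8.59 degrees, less where a joint would pass 70% of its speed; a pose out of reach is approached as far as the arm can. A call is refused whole if a number of a shift passes 50 or a number of a turn 0.15, either way. A call with a gripper value outside its range is refused whole. "gripper" is the closure in counts, from 0 (fully open) to 255 (shut), set as the call begins (left out, the last holds). The fingers move at their own pace and stop on an object; "newtons" is the grip in N (left out, the last holds). Time passes only in rows, so rows that do not move let the fingers close. It gives the time, the measured TCP pose, the force and the opening at its end, in the units of the state.
- observe(): the state, without advancing time (a new reading comes with each control period).
- grab_frame(name): name is "side" or "top" or "wrist"; returns the picture (480x640x3 uint8, red, green, blue); there is no depth.
- camera_info(name): a dict with "fov_y" (degrees; the focal length in pixels is half the picture's height over the tangent of half this angle, whatever the lens; pixels are square), "cx", "cy" (the principal point, pixels), "R" (3x3) and "t" (3): a world point X has camera coordinates R X + t; the wrist camera has in their place "tool_from_camera" (4x4, takes a point from camera to tool coordinates, whose origin is the TCP and whose axes are the tool frame's). Camera axes: x right, y down, z forward; pixel columns grow to the right and rows downward; lengths in m; the calibration is good to about 2 mm. A picture is of the moment at which its call begins: read the wrist's pose just before it. camera_info takes no time and is no camera call.
- bot.job_done(): hands the job in, once; it reports no verdict.
Trained networks look in the newest picture that a camera, given by its name, has taken for a name from the list of things; names that differ only in an ending like _2 or _b are one class to them, and where a whole thing is asked for, a point or a joint stands for the part that bears it (a point fixed in the world has none). Each returns a list of dicts, best first, with "p" (0 to 1); they miss things now and then, are a little off and sometimes report something else, mostly with a low value. They report only what shows in the picture. A call takes as long as a camera call. They do not tell look-alikes from the thing itself.
- nets.find_in(camera, name): "rect" ([left, top, right, bottom] in pixels, round what is visible of it).
- nets.silhouettes(camera, name): "mask" (480x640 bool, what is visible of it) and "rect" ([left, top, right, bottom] in pixels, round what is visible of it).
- nets.pinpoint(camera, name): "location" ([column, row] in pixels: a listed point, or the origin of a listed thing).
The state is a dict: "clock": time; "qpos": joint angles; "qd": joint speeds; "joint_efforts": joint torques, N m; "position": TCP position; "tool_rot": TCP orientation; "force": force on the tool from outside, world axes, zero at the start; "moment": the same for the moment, N m; "grip_width": finger opening in m.
Only numpy, scipy, OpenCV 4.12 (cv2) and the standard library are available. Lean on these libraries where they do the work, as an engineer would, in place of code of your own. Each camera call takes 0.05 s, during which the arm holds its last target.

## Task

Check the weight of the jar on the scale at this market stall: press the release button of the weights case so that its sprung lid pops up, ease the lid back until it stands steady by itself against its stop, without slamming it. Then take the matching brass weight from the case and set it gently, upright, on the empty pan so that the beam comes to rest level. Leave both jars and the other goods where they stand.

Things in the scene. Friction and masses are not known exactly. Their poses are not given: they have to be found in the camera images.
- case: Dark wooden case fixed to the table, 150 deep (x) x 250 wide (y) x 88 high; origin: centre of underside; own -x = front, +x = back (hinge). Floor 8 mm up; open inside x -69 to +45, y -119 to +119 mm; two dividers at y = -32, +32 only 20 mm high. Three weights stand in a row at x = -12, y = -64, 0, +64 mm, in any order. A lock block (46 x 70 mm, 88 high) stands before the front wall.
- lid (a joint): Angle of the sprung lid in rad: 0 shut and latched, 1.75 fully open (just past upright, at its stop, where it rests by its own weight). Once freed, a spring pin throws it up; it rocks and comes to rest ajar near 0.7. From there it must be pushed, under 2 N at the free edge; let go short of upright (1.57) it drops back to 0.7.
- lid_hinge (a point): Hinge line of the lid, middle of its width: 75 mm behind the case's origin, 89.5 mm above the table. The point turns with the lid: its own -x points along the lid towards the free edge, z out of its upper face when shut. The hinge axis is y.
- lid_edge (a point): Middle of the lid's free front edge, on its underside, 150 mm from the hinge line. The lid is 150 mm long, 246 mm wide, 9.5 mm thick, 0.18 kg; a small latch tongue (40 mm wide, 4 mm thick) stands 8 mm out beyond this edge.
- release (a joint): Travel of the release button in m: 0 up, 0.008 fully down (straight down, spring about 1.5 N at first and 5 N at the bottom). The lid is freed at about 6 mm; press fully.
- release_top (a point): Centre of the top face of the round release button (26 mm diameter, standing 8 mm proud of a 42 mm steel collar), on the lock block in front of the lid; about 108 mm above the table, 25 mm in front of the lid's free edge when shut.
- weight_big_center (a point): Centre, half-way up, of the largest brass weight: 300 g, a plain upright cylinder 33 mm across and 58 mm high with a small 14 mm button on top, 70 mm high in all.
- weight_mid_center (a point): Centre, half-way up, of the middle brass weight: 200 g, cylinder 29 mm across and 52 mm high with a 14 mm button on top, 64 mm high in all.
- weight_small_center (a point): Centre, half-way up, of the smallest brass weight: 100 g, cylinder 23 mm across and 48 mm high with a 14 mm button on top, 60 mm high in all.
- balance: White two-pan balance, fixed to the table, base 120 x 260 mm; origin at the centre of its underside, beam along its own y (turned up to 0.3 rad). The jar's pan is at its -y end, the empty pan at its +y end, 105 mm from the middle.
- beam (a joint): Angle of the balance beam in rad: 0 level, +0.12 (the stop) with the jar side down and the empty pan 13 mm up, -0.12 with the empty pan's side down. Equal loads level it; a difference of 10 g tilts it by 0.07. The pans stay horizontal; it does not matter where on a pan the load stands.
- pan_weight_top (a point): Centre of the top face of the empty pan: flat aluminium disc 100 mm across, 4 mm thick, no rim; its top is 115 mm above the table when the beam is level and 128 mm at the start.
- pan_jar_top (a point): Centre of the top face of the jar's pan (100 mm across); 102 mm above the table at the start.
- jar_big_center (a point): Centre of the large amber jar with black cap: 300 g, 72 mm across, 85 mm high. Either this jar or the small one stands on the jar's pan; the other is on display on the wooden riser. The one on the pan is to be weighed.
- jar_small_center (a point): Centre of the small amber jar with black cap: 200 g, 58 mm across, 66 mm high; on the pan or on the riser.
- riser: Wooden display block 110 x 110 mm, 102 mm high, fixed, beyond the case and the balance; origin at the centre of its underside. A jar stands on it.
- gift_box_center (a point): Centre of the gift box, 104 x 134 mm, 72 mm high: bystander.
- figurine_center (a point): Point on the axis of the white seated bear figurine, 55 mm above its foot; 70 mm across, 114 mm high: bystander.
- tin_center (a point): Centre of the flat metal tin, 60 mm across, 40 mm high, at the front middle: bystander.
Things that resemble listed ones, but are neither listed nor needed, are in the scene too. What is shaped like the part that bears jar_small_center but purple is not meant.

How it is judged:
By the outcome, as a careful person would: the job done as asked, in the order asked, and still so for the second after the job is handed in, with the robot touching nothing.
It also fails if it takes over 53 s, if anything falls off the work surface, if the arm or the gripper's body presses on something with over 40 N, if the wrist force passes 120 N, or if a joint passes its speed limit or range.

## Working session

There is one attempt and no reset: what is moved stays moved. The work goes in short steps, Python scripts to look and compute and a tool call to move; the robot and the scene stay as the last step left them, time stands still between calls to the robot, and variables do not carry over. Pictures are saved under pics/ and viewed, and the job is handed in when it is done.

Besides the shell and the picture viewer there is one more tool, called after "Request:" as name([rows], argument=value, ...), one row to a line, values as JSON. jog_arm: Moves the arm, as the interface text tells. Its arguments: {"type":"object","properties":{"commands":{"type":"array","items":{"type":"array","items":{"type":"number"}}},"gripper":{"type":"number"},"newtons":{"type":"number"}},"required":["commands"]}

```bash
ls; mkdir -p pics
cat > h.py <<'E'
import numpy as np, cv2
from workcell import observe, grab_frame, camera_info, bot, nets
from scipy.spatial.transform import Rotation as Ro
def save(n,f): cv2.imwrite(f'pics/{n}.png',f[:,:,::-1])
def K(c):
    f=240/np.tan(np.radians(c['fov_y'])/2); return f,c['cx'],c['cy']
def pose():
    s=observe(); R=Ro.from_euler('xyz',s['tool_rot']).as_matrix(); return R,np.array(s['position'])
def cam(name):
    c=camera_info(name)
    if name=='wrist':
        T=np.array(c['tool_from_camera']); R,p=pose(); Rc=R@T[:3,:3]; o=R@T[:3,3]+p
        return K(c),Rc,o
    R=np.array(c['R']);t=np.array(c['t']); return K(c),R.T,-R.T@t
def ray(C,px):
    (f,cx,cy),Rc,o=C; d=Rc@np.array([(px[0]-cx)/f,(px[1]-cy)/f,1]); return o,d/np.linalg.norm(d)
def atz(C,px,z):
    o,d=ray(C,px); return o+d*(z-o[2])/d[2]
def proj(C,X):
    (f,cx,cy),Rc,o=C; q=Rc.T@(np.array(X)-o); return np.array([f*q[0]/q[2]+cx,f*q[1]/q[2]+cy])
def tri(rs):
    A=np.zeros((3,3));b=np.zeros(3)
    for o,d in rs:
        P=np.eye(3)-np.outer(d,d);A+=P;b+=P@o
    X=np.linalg.solve(A,b); return X,[np.linalg.norm((np.eye(3)-np.outer(d,d))@(X-o)) for o,d in rs]
E
python3 - <<'E'
from h import *
for n in ['side','top','wrist']: save(n+'0',grab_frame(n)); print(n,camera_info(n))
s=observe();print(s,bot.tip_extent)
E
```

```text
pics
side {'fov_y': 47.65277934423011, 'cx': 323.4328450464492, 'cy': 245.0011252111894, 'R': array([[ 0.99936193, -0.03220856, -0.0154384 ],
       [-0.03389132, -0.7186708 , -0.69452405],
       [ 0.01127449,  0.69460412, -0.71930383]]), 't': array([-0.56631144,  0.08008638,  1.26199889])}
top {'fov_y': 52.2343858362813, 'cx': 314.0901294132872, 'cy': 237.4448724702681, 'R': array([[-0.00380175, -0.99997362, -0.00618849],
       [-0.99831961,  0.00415316, -0.05779878],
       [ 0.05782295,  0.00595836, -0.99830907]]), 't': array([0.0184927 , 0.56692724, 1.05421724])}
wrist {'fov_y': 66.6976068441619, 'cx': 315.4596946168374, 'cy': 240.12301614922137, 'tool_from_camera': array([[ 7.50939735e-04, -3.16181239e-01,  9.48698509e-01,
        -1.32087685e-01],
       [ 9.99999698e-01,  4.63265114e-05, -7.76107401e-04,
         3.05786151e-04],
       [ 2.01440707e-04,  9.48698805e-01,  3.16181178e-01,
        -8.15017105e-02],
       [ 0.00000000e+00,  0.00000000e+00,  0.00000000e+00,
         1.00000000e+00]])}
{'clock': 0.15, 'qpos': array([-1.33816591,  0.52188675, -0.03632841,  1.59986152,  0.02121374,
        1.02108016, -0.11278921]), 'qd': array([ 6.85607758e-04, -2.87376088e-03, -4.77807317e-04, -3.56656586e-04,
       -2.02737854e-03, -1.66848359e-03,  6.87415294e-05]), 'joint_efforts': array([ 1.30601849e-03, -9.27391076e+01,  1.98041707e+00, -3.70049787e+01,
        1.79572095e-02,  6.27554575e-03, -7.06521587e-05]), 'position': array([0.18634953, 0.59632821, 0.24185748]), 'tool_rot': array([-1.49181202,  1.56994591, -1.79463622]), 'force': array([0.27164576, 0.03978156, 0.55766984]), 'moment': array([-0.0169906 , -0.00498366, -0.06929245]), 'grip_width': 0.08548559657791349} 0.011
```

View pics/side0.png

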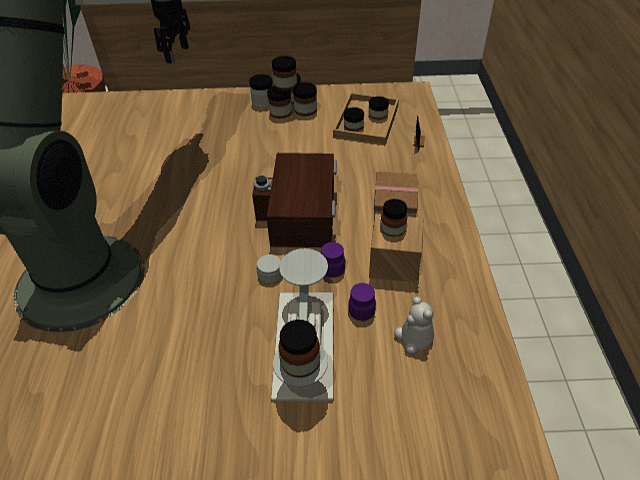

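View pics/top0.png

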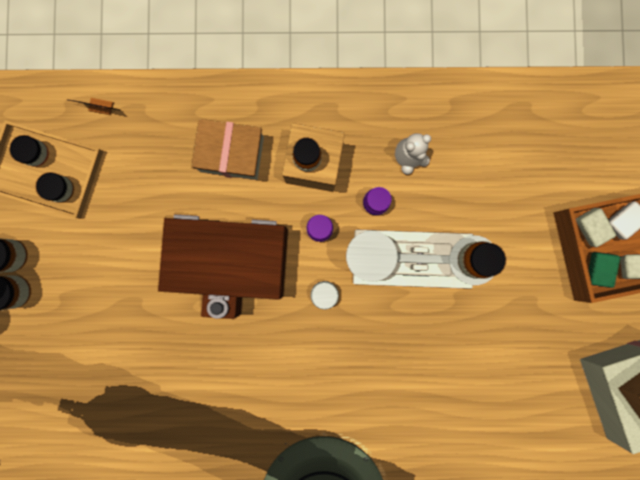

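Run:
```python
from h import *
cs={n:cam(n) for n in ['side','top']}
for nm in ['release_top','lid_edge','lid_hinge','case','balance','pan_weight_top','pan_jar_top','jar_big_center','jar_small_center','riser','gift_box_center','figurine_center','tin_center']:
    r={}
    for c in cs:
        l=nets.pinpoint(c,nm); r[c]=[(np.round(x['location'],1).tolist(),round(x['p'],2)) for x in l[:3]]
    print(nm,r)
    if r['side'] and r['top']:
        X,e=tri([ray(cs[c],r[c][0][0]) for c in cs]); print('   ',X.round(4),np.round(e,4))
print(observe()['clock'])
```

```text
release_top {'side': [([259.1, 177.7], 0.63)], 'top': [([217.6, 308.0], 0.56)]}
    [0.4206 0.2056 0.1183] [0.0024 0.0024]
lid_edge {'side': [([273.1, 186.7], 0.73)], 'top': [([221.5, 296.6], 0.69), ([414.3, 147.7], 0.67)]}
    [0.4468 0.2039 0.09  ] [0.0033 0.0033]
lid_hinge {'side': [([332.4, 186.0], 0.69), ([394.9, 218.7], 0.54)], 'top': [([226.6, 219.5], 0.87), ([311.7, 163.7], 0.68), ([408.9, 258.0], 0.49)]}
    [0.5981 0.1934 0.095 ] [0.0017 0.0017]
case {'side': [([304.0, 209.6], 0.88), ([421.2, 320.4], 0.26)], 'top': [([232.4, 259.7], 0.92), ([478.2, 257.0], 0.47)]}
    [0.5213 0.1946 0.0186] [0.0022 0.0022]
balance {'side': [([303.0, 343.4], 0.98)], 'top': [([412.9, 259.3], 0.57)]}
    [ 0.5183 -0.2011  0.005 ] [0.0003 0.0003]
pan_weight_top {'side': [([305.8, 268.6], 0.89)], 'top': [([367.4, 253.8], 0.88)]}
    [ 0.5287 -0.0901  0.1124] [0.0003 0.0003]
pan_jar_top {'side': [([302.5, 343.0], 0.73)], 'top': [([473.8, 258.4], 0.6)]}
    [ 0.5202 -0.2915  0.141 ] [0.0021 0.0021]
jar_big_center {'side': [([295.8, 347.2], 0.65)], 'top': [([478.6, 259.8], 0.74), ([225.9, 218.9], 0.19)]}
    [ 0.513  -0.3004  0.1424] [0.0024 0.0024]
jar_small_center {'side': [([332.8, 258.5], 0.79), ([392.2, 217.3], 0.75)], 'top': [([305.3, 157.5], 0.89), ([321.4, 224.2], 0.76)]}
    [0.6603 0.0188 0.0543] [0.0748 0.0748]
riser {'side': [], 'top': [([311.0, 162.3], 0.7)]}
gift_box_center {'side': [([393.4, 202.1], 0.58)], 'top': [([366.2, 254.8], 0.25)]}
    [ 0.6092 -0.0837  0.2913] [0.0876 0.0876]
figurine_center {'side': [([418.9, 324.4], 0.87), ([304.8, 266.6], 0.66)], 'top': [([414.3, 147.5], 0.84), ([323.8, 295.2], 0.71)]}
    [ 0.7547 -0.1982  0.0538] [0.0012 0.0012]
tin_center {'side': [([270.2, 269.0], 0.61)], 'top': []}
1.45
```

Side view: shut case around (303,195), release button (262,183), balance with the jar on its near pan (300,350), empty pan (304,268). Top view: lid (225,258), button (217,307), empty pan (372,256), pan jar (485,259) with a larger cap than the riser jar (306,152). Next I refine the case pose and the jar sizes.

```bash
python3 - <<'E'
from h import *
C=cam('top'); CS=cam('side')
grab_frame('top')
m=nets.silhouettes('top','lid'); print([(round(x['p'],2),np.round(x['rect'])) for x in m])
M=m[0]['mask'].astype(np.uint8)
c=max(cv2.findContours(M,0,2)[0],key=cv2.contourArea)
r=cv2.minAreaRect(c); b=cv2.boxPoints(r); print(b)
W=np.array([atz(C,p,0.099)[:2] for p in b]); print(W.round(4)); print('centre',W.mean(0), [np.linalg.norm(W[i]-W[i-1]).round(4) for i in range(4)], [np.arctan2(*(W[i]-W[i-1])[::-1]).round(3) for i in range(4)])
f=grab_frame('top')
for nm in ['jar_big_center','jar_small_center']:
  for x in nets.silhouettes('top',nm): print(nm,round(x['p'],2),np.round(x['rect']))
for nm,z in [('release_top',.108),('pan_weight_top',.128)]:
  for n in ['top','side']:
    pass
print(atz(C,(217.6,308),.108),atz(CS,(259.1,177.7),.108), atz(C,(367.4,253.8),.128),atz(CS,(305.8,268.6),.128))
print(pose())
E
python3 - <<'E'
import cv2
f=cv2.imread('pics/top0.png');cv2.imwrite('pics/z1.png',cv2.resize(f[130:330,150:350],(800,600)[:1]*1+(800,) if 0 else (600,600),interpolation=2))
f=cv2.imread('pics/side0.png');cv2.imwrite('pics/z2.png',cv2.resize(f[140:290,230:380],(600,600),interpolation=2))
E
```

```text
[(0.58, array([155., 216., 284., 300.]))]
[[156.4919  294.3038 ]
 [161.89906 216.57558]
 [285.6048  225.18118]
 [280.19763 302.90942]]
[[0.4491 0.3328]
 [0.6059 0.3241]
 [0.5873 0.0732]
 [0.4311 0.0841]]
centre [0.51835221 0.20356209] [np.float64(0.2493), np.float64(0.157), np.float64(0.2515), np.float64(0.1566)] [np.float64(1.498), np.float64(-0.055), np.float64(-1.645), np.float64(3.072)]
jar_big_center 0.9 [454. 238. 508. 278.]
jar_big_center 0.7 [291. 136. 324. 172.]
jar_big_center 0.69 [212. 303. 223. 314.]
jar_big_center 0.61 [347. 231. 399. 280.]
jar_small_center 0.82 [308. 214. 335. 240.]
jar_small_center 0.73 [291. 136. 323. 172.]
jar_small_center 0.69 [363. 186. 391. 214.]
[0.42215752 0.20782349 0.108     ] [0.41657226 0.21844556 0.108     ] [ 0.52809432 -0.08846634  0.128     ] [ 0.52946868 -0.10391804  0.128     ]
(array([[ 8.43347777e-06,  2.98213012e-01,  9.54499345e-01],
       [-4.35439084e-05,  9.54499344e-01, -2.98213011e-01],
       [-9.99999999e-01, -3.90476593e-05,  2.10351091e-05]]), array([0.18638129, 0.59654825, 0.24228613]))
```

View pics/z1.png

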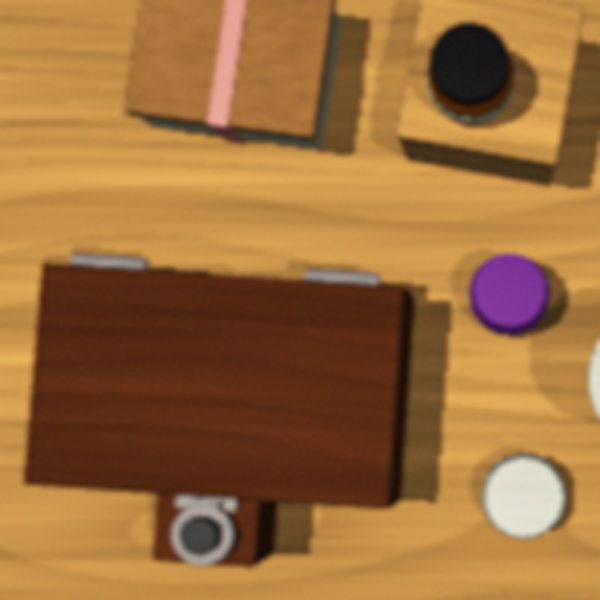

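View pics/z2.png

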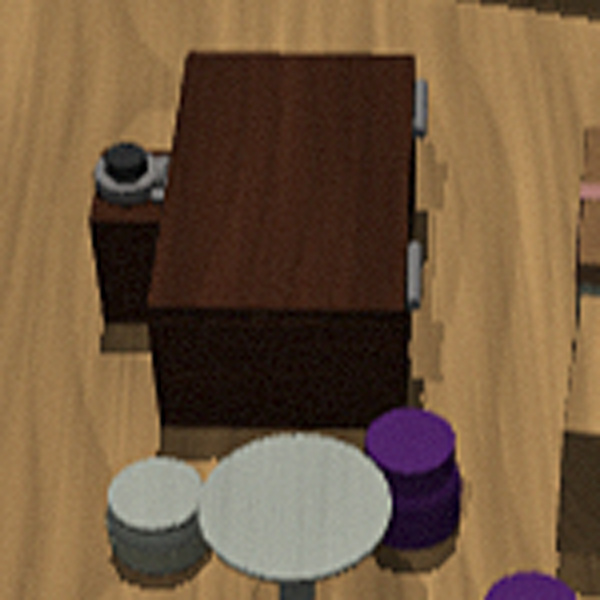

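Run:
```python
from h import *
C=cam('top'); CS=cam('side')
t=lambda a:np.array(a)/3+[150,130]; s=lambda a:np.array(a)/4+[230,140]
def T(a,b): return tri([ray(C,a),ray(CS,b)])
print('btn',T(t((203,535)),s((126,157))))
print('pan',T((372.5,256),s((295,506))))
P=[]
for a,b in [((43,263),(414,57)),((410,288),(408,310)),((393,506),(150,307)),((25,483),(188,52))]:
    x,e=T(t(a),s(b)); P.append(x); print(x.round(4),np.round(e,4))
P=np.array(P); 
print([np.arctan2(*(P[i]-P[j])[1::-1]) for i,j in [(0,3),(1,2)]],[np.arctan2(*(P[i]-P[j])[1::-1])-np.pi/2 for i,j in [(0,1),(3,2)]],P.mean(0))
```

```text
btn (array([0.42265153, 0.20687035, 0.11223444]), [np.float64(0.0007887680441004932), np.float64(0.0007887680441002827)])
pan (array([ 0.52455509, -0.09830502,  0.12826767]), [np.float64(0.0008021016151234103), np.float64(0.0008021016151235171)])
[0.6044 0.32   0.0964] [0.0005 0.0005]
[0.5877 0.0709 0.1034] [0.0025 0.0025]
[0.4409 0.0824 0.1021] [0.0012 0.0012]
[0.4564 0.329  0.0997] [0.0007 0.0007]
[np.float64(-0.06078110080276534), np.float64(-0.0778459736944076)] [np.float64(-0.06668736393361563), np.float64(-0.0627107117771677)] [0.52235882 0.20055963 0.10040755]
```

```bash
cat >> h.py <<'E'
YAW=-0.066; CO=np.array([0.522,0.2005,0]); 
RC=Ro.from_euler('z',YAW).as_matrix()
def case(p): return RC@np.array(p)+CO
def Rtool(yaw,lean=0):
    # vertical tool: x down, y heading yaw; lean: top of tool towards -heading
    h=np.array([np.cos(yaw),np.sin(yaw),0]);z=np.array([0,0,1.])
    x=np.sin(lean)*h-np.cos(lean)*z; y=np.cos(lean)*h+np.sin(lean)*z
    return np.c_[x,y,np.cross(x,y)]
def plan(Rt,tip,step=40,n=None,tipoff=0.011,start=None):
    R,p=pose() if start is None else start; tip=np.array(tip); pt=tip-Rt[:,0]*tipoff
    rv=Ro.from_matrix(R.T@Rt).as_rotvec(); d=np.linalg.norm(pt-p)*1000
    n=n or int(max(np.ceil(d/step),np.ceil(np.linalg.norm(rv)/0.13),1))
    R0=R.copy();rows=[]
    for i in range(n):
        t=R.T@(pt-p)/(n-i); rows.append([round(float(a),1) for a in t*1000]+[round(float(a),3) for a in rv/n])
        p=p+(pt-p)/(n-i); R=R@Ro.from_rotvec(rv/n).as_matrix()
    print(n,'rows',rows,'d',d.round(1)); return R,pt
E
python3 - <<'E'
from h import *
R=Rtool(YAW,np.radians(8))
plan(R,case([-.102,0,.15]))
E
```

```text
12 rows [[6.8, -25.2, 28.2, 0.111, -0.008, 0.01], [6.8, -22.0, 30.7, 0.111, -0.008, 0.01], [6.8, -18.5, 32.9, 0.111, -0.008, 0.01], [6.9, -14.8, 34.7, 0.111, -0.008, 0.01], [7.1, -11.0, 36.1, 0.111, -0.008, 0.01], [7.3, -7.0, 37.0, 0.111, -0.008, 0.01], [7.5, -2.9, 37.5, 0.111, -0.008, 0.01], [7.8, 1.2, 37.6, 0.111, -0.008, 0.01], [8.1, 5.3, 37.1, 0.111, -0.008, 0.01], [8.5, 9.3, 36.3, 0.111, -0.008, 0.01], [8.9, 13.1, 35.0, 0.111, -0.008, 0.01], [9.3, 16.8, 33.2, 0.111, -0.008, 0.01]] d 460.5
```

Request:
jog_arm([
  [5, -25, 28, 0.111, -0.008, 0.01],
  [5, -22, 31, 0.111, -0.008, 0.01],
  [5, -18, 33, 0.111, -0.008, 0.01],
  [5, -15, 35, 0.111, -0.008, 0.01],
  [5, -11, 36, 0.111, -0.008, 0.01],
  [5, -7, 37, 0.111, -0.008, 0.01],
  [6, -3, 37, 0.111, -0.008, 0.01],
  [6, 1, 37, 0.111, -0.008, 0.01],
  [6, 5, 37, 0.111, -0.008, 0.01],
  [6, 9, 36, 0.111, -0.008, 0.01],
  [6, 13, 35, 0.111, -0.008, 0.01],
  [6, 17, 33, 0.111, -0.008, 0.01],
], gripper=255, newtons=40)

```text
clock: 2.9
position: [0.4134, 0.1937, 0.1846]
tool_rot: [1.639, 1.423, -0.044]
force: [1.0, 0.4, 0.4]
grip_width: -0.0001
```

Run:
```python
from h import *
R=Rtool(YAW,np.radians(8))
save('side1',grab_frame('side'));save('wrist1',grab_frame('wrist'))
s=observe();print(s['clock'],s['position'],s['force'],s['grip_width'])
plan(R,case([-.102,0,.125]))
print(R)
```

```text
3.0 [0.41409916 0.19116023 0.18445136] [-1.36674225  0.70651556  0.05178782] 3.7260107387363602e-06
2 rows [[24.3, -2.2, -8.1, -0.026, -0.001, -0.004], [24.3, -1.9, -8.2, -0.026, -0.001, -0.004]] d 51.4
[[ 0.13887009  0.98811205 -0.06595209]
 [-0.00917876 -0.06531025 -0.99782279]
 [-0.99026807  0.1391731   0.        ]]
```

View pics/side1.png

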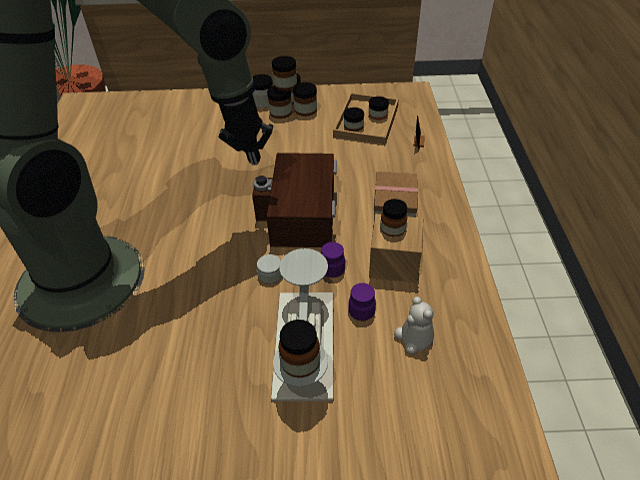

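View pics/wrist1.png

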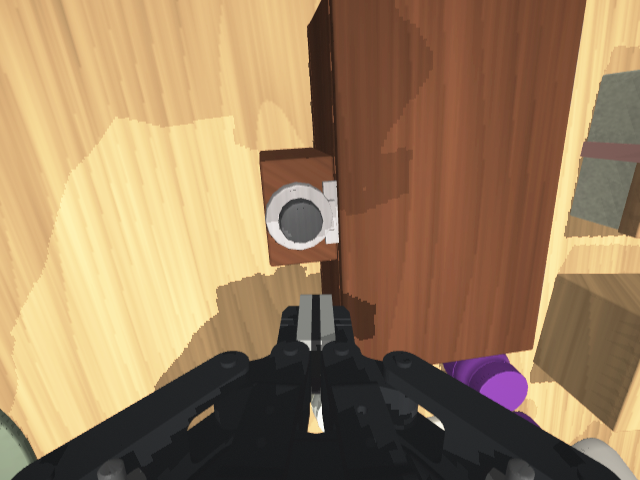

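Side view: gripper at (250,150), just above and beside the button (262,183). Wrist view: button (301,218), fingertips (316,310); the finger linkages spread wide along the case's x, so I'll turn the jaws along y for pressing so that the lid swings clear.

```bash
cat >> h.py <<'E'
def Rt2(yaw,lean=0):
    # jaws horizontal along case y, camera on robot side, top leans to robot
    h=np.array([np.cos(yaw),np.sin(yaw),0]);z=np.array([0,0,1.])
    x=np.sin(lean)*h-np.cos(lean)*z; y=np.cross(z,h)
    return np.c_[x,y,np.cross(x,y)]
E
python3 - <<'E'
from h import *
C=cam('wrist'); print('btn wrist',atz(C,(301,218),.108),'expected',case([-.1,0,.108]))
plan(Rt2(YAW,np.radians(8)),case([-.102,0,.135]))
E
```

```text
btn wrist [0.41969559 0.21708837 0.108     ] expected [0.42221772 0.20709521 0.108     ]
13 rows [[3.0, -0.2, -1.3, -0.125, 0.0, -0.001], [3.0, -0.1, -1.3, -0.125, 0.0, -0.001], [3.0, 0.1, -1.3, -0.125, 0.0, -0.001], [3.0, 0.2, -1.2, -0.125, 0.0, -0.001], [3.0, 0.4, -1.2, -0.125, 0.0, -0.001], [3.0, 0.5, -1.1, -0.125, 0.0, -0.001], [3.0, 0.7, -1.1, -0.125, 0.0, -0.001], [3.0, 0.8, -1.0, -0.125, 0.0, -0.001], [3.0, 0.9, -0.9, -0.125, 0.0, -0.001], [3.0, 1.0, -0.7, -0.125, 0.0, -0.001], [3.0, 1.1, -0.6, -0.125, 0.0, -0.001], [3.0, 1.2, -0.5, -0.125, 0.0, -0.001], [3.0, 1.2, -0.3, -0.125, 0.0, -0.001]] d 42.1
```

Request:
jog_arm([
  [3, 0, -1, -0.125, 0, 0],
  [3, 0, -1, -0.125, 0, 0],
  [3, 0, -1, -0.125, 0, 0],
  [3, 0, -1, -0.125, 0, 0],
  [3, 0, -1, -0.125, 0, 0],
  [3, 0.5, -1, -0.125, 0, 0],
  [3, 0.7, -1, -0.125, 0, 0],
  [3, 0.8, -1, -0.125, 0, 0],
  [3, 1, -1, -0.125, 0, 0],
  [3, 1, -1, -0.125, 0, 0],
  [3, 1, -0.6, -0.125, 0, 0],
  [3, 1, -0.5, -0.125, 0, 0],
  [3, 1, -0.3, -0.125, 0, 0],
  [0, 0, 0, 0, 0, 0],
])

```text
clock: 4.4
position: [0.4181, 0.2109, 0.146]
tool_rot: [-0.031, 1.421, -0.018]
force: [-0.7, -0.5, -0.5]
grip_width: -0.0001
```

Run:
```python
from h import *
C=cam('wrist')
save('wrist2',grab_frame('wrist'))
C=cam('wrist')
for x in nets.pinpoint('wrist','release_top'): print(x, atz(C,x['location'],.108))
s=observe();print(s['clock'],s['position'],s['force'])
plan(Rt2(YAW,np.radians(8)),case([-.102,0,.118]))
```

```text
{'location': [316.6, 284.3], 'p': 0.82} [0.42336921 0.21161583 0.108     ]
4.5 [0.41820624 0.21075336 0.14626661] [-0.084915   -0.33202549 -0.44670532]
1 rows [[17.3, -3.4, -2.1, 0.071, 0.011, -0.007]] d 17.7
```

View pics/wrist2.png

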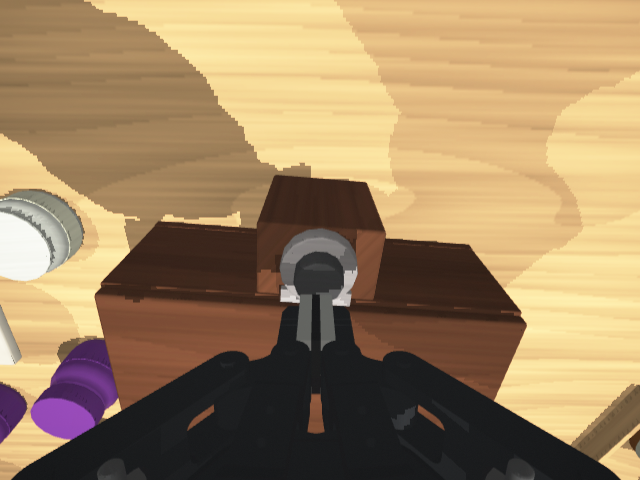

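Wrist view: button at about (318,275), fingertips (316,296) right over it. Descending and pressing.

Request:
jog_arm([
  [17, -2, -2, 0.071, 0.01, -0.007],
  [5, 0, -0.7, 0, 0, 0],
  [4, 0, -0.6, 0, 0, 0],
  [3, 0, -0.4, 0, 0, 0],
])

```text
clock: 4.9
position: [0.4195, 0.2093, 0.1177]
tool_rot: [0.015, 1.428, -0.059]
force: [-0.6, -1.2, 3.8]
grip_width: -0.0001
```

Run:
```python
from h import *
R,p=pose();s=observe();print(s['clock'],p+R[:,0]*.011,s['force'],RC.T@(p+R[:,0]*.011-CO))
```

```text
4.9 [0.42101608 0.20924882 0.10684994] [-0.64051999 -1.24279141  3.84682394] [-0.10134106  0.00206967  0.10684994]
```

Request:
jog_arm([
  [3, 0, -0.4, 0, 0, 0],
  [3, 0, -0.4, 0, 0, 0],
])

```text
clock: 5.1
position: [0.4199, 0.2095, 0.1136]
tool_rot: [0.019, 1.426, -0.055]
force: [-33.1, -13.8, 115.5]
grip_width: -0.0003
```

Run:
```python
from h import *
R,p=pose();s=observe();print(s['clock'],p+R[:,0]*.011,s['force'])
```

```text
5.1 [0.42149687 0.20936396 0.10271245] [-33.08206461 -13.79768426 115.53232339]
```

The button is bottomed and the force is very high; backing off at once.

Request:
jog_arm([
  [-4, 0, 0.5, 0, 0, 0],
])

```text
clock: 5.2
position: [0.4198, 0.2095, 0.1184]
tool_rot: [0.021, 1.425, -0.053]
force: [-1.1, -2.4, 4.2]
grip_width: -0.0001
```

Run:
```python
from h import *
R,p=pose();s=observe();print(s['clock'],p+R[:,0]*.011,s['force'])
save('side2',grab_frame('side'))
```

```text
5.2 [0.42139674 0.2094166  0.10749025] [-1.10345158 -2.36421051  4.20065961]
```

View pics/side2.png

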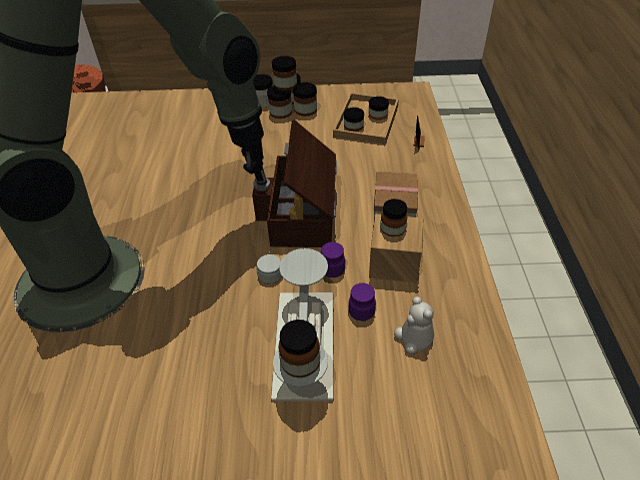

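Lid popped up: ajar, edge from (293,123) to (275,190), weights visible under it at (295,205). Raising and turning the jaws along the case's x, opening, to straddle the free edge.

Run:
```python
from h import *
C=cam('side')
for th in (.6,.7,.8):
  print(th,[proj(C,case([.075-.15*np.cos(th),y,.0895+.15*np.sin(th)])).round() for y in (-.123,.123)])
R,p=pose()
a=plan(R,case([-.102,0,.24]),n=4)
plan(Rtool(YAW),case([-.017,0,.265]),start=a,tipoff=0)
```

```text
0.6 [array([275., 193.]), array([284., 129.])]
0.7 [array([279., 189.]), array([288., 125.])]
0.8 [array([283., 185.]), array([291., 121.])]
4 rows [[-32.7, -0.5, 4.5, 0.0, 0.0, 0.0], [-32.7, -0.5, 4.5, 0.0, 0.0, 0.0], [-32.7, -0.5, 4.5, 0.0, 0.0, 0.0], [-32.7, -0.5, 4.5, 0.0, 0.0, 0.0]] d 132.0
13 rows [[-0.1, 0.1, 6.7, 0.12, 0.009, -0.009], [-0.2, 0.9, 6.7, 0.12, 0.009, -0.009], [-0.2, 1.7, 6.5, 0.12, 0.009, -0.009], [-0.3, 2.4, 6.3, 0.12, 0.009, -0.009], [-0.4, 3.2, 6.0, 0.12, 0.009, -0.009], [-0.5, 3.8, 5.5, 0.12, 0.009, -0.009], [-0.6, 4.5, 5.0, 0.12, 0.009, -0.009], [-0.6, 5.0, 4.4, 0.12, 0.009, -0.009], [-0.7, 5.5, 3.8, 0.12, 0.009, -0.009], [-0.8, 5.9, 3.1, 0.12, 0.009, -0.009], [-0.9, 6.3, 2.4, 0.12, 0.009, -0.009], [-1.0, 6.5, 1.6, 0.12, 0.009, -0.009], [-1.0, 6.6, 0.8, 0.12, 0.009, -0.009]] d 87.7
```

Request:
jog_arm([
  [-33, 0, 4, 0, 0, 0],
  [-33, 0, 4, 0, 0, 0],
  [-33, 0, 4, 0, 0, 0],
  [-33, 0, 4, 0, 0, 0],
  [0, 0, 7, 0.12, 0.009, -0.009],
  [0, 1, 7, 0.12, 0.009, -0.009],
  [0, 2, 6.5, 0.12, 0.009, -0.009],
  [0, 2.5, 6, 0.12, 0.009, -0.009],
  [0, 3, 6, 0.12, 0.009, -0.009],
  [0, 4, 5.5, 0.12, 0.009, -0.009],
  [0, 4.5, 5, 0.12, 0.009, -0.009],
  [0, 5, 4.5, 0.12, 0.009, -0.009],
  [0, 5.5, 4, 0.12, 0.009, -0.009],
  [0, 6, 3, 0.12, 0.009, -0.009],
  [0, 6, 2.5, 0.12, 0.009, -0.009],
  [0, 6.5, 1.5, 0.12, 0.009, -0.009],
  [0, 6.5, 1, 0.12, 0.009, -0.009],
  [0, 0, 0, 0, 0, 0],
], gripper=0)

```text
clock: 7.05
position: [0.5051, 0.2032, 0.2681]
tool_rot: [-2.869, 1.558, 1.723]
force: [-0.4, -0.7, -0.8]
grip_width: 0.0855
```

Run:
```python
from h import *
save('wrist3',grab_frame('wrist'));save('side3',grab_frame('side'))
s=observe();R,p=pose();print(s['clock'],p,RC.T@(p-CO),s['force'],s['grip_width'])
a=plan(Rtool(YAW),case([-.017,0,.225]),tipoff=0)
a=plan(Rtool(YAW),case([-.017,0,.163]),tipoff=0,start=a)
```

```text
7.15 [0.5042429  0.20363353 0.26811328] [-0.01792511  0.00195559  0.26811328] [-0.24854974  0.76989625 -0.55452657] 0.0855262462716442
2 rows [[21.5, 0.6, 1.2, -0.024, -0.006, 0.002], [21.5, 0.5, 1.1, -0.024, -0.006, 0.002]] d 43.2
2 rows [[31.0, 0.0, -0.0, 0.0, 0.0, 0.0], [31.0, 0.0, -0.0, 0.0, 0.0, 0.0]] d 62.0
```

View pics/wrist3.png

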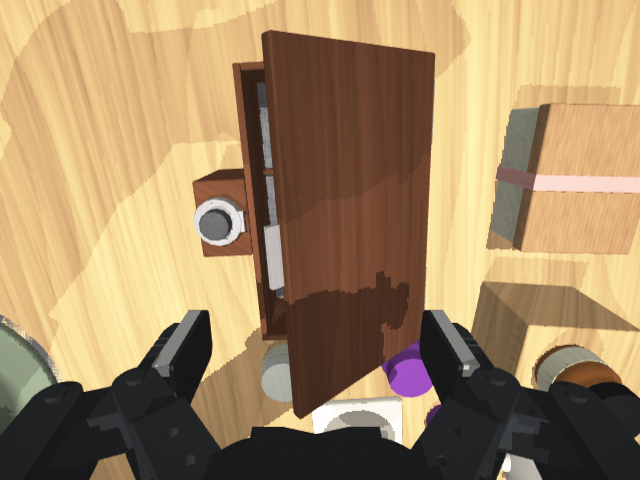

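View pics/side3.png

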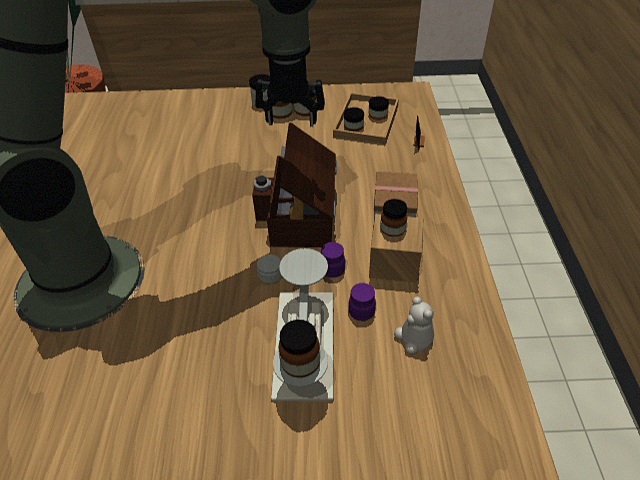

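Wrist view: lid between the open fingers (pads at columns 195 and 440; lid edge column ~275). Descending to straddle the edge.

Request:
jog_arm([
  [21.5, 0.5, 1, -0.024, -0.006, 0.002],
  [21.5, 0.5, 1, -0.024, -0.006, 0.002],
  [30, 0, 0, 0, 0, 0],
  [20, 0, 0, 0, 0, 0],
  [10, 0, 0, 0, 0, 0],
])

```text
clock: 7.65
position: [0.5038, 0.204, 0.1641]
tool_rot: [1.965, 1.565, 0.353]
force: [-0.1, 0.3, 0.0]
grip_width: 0.0858
```

Run:
```python
from h import *
save('side4',grab_frame('side'))
s=observe();R,p=pose();print(s['clock'],p,RC.T@(p-CO),s['force'],R.round(3).tolist())
```

```text
7.7 [0.50344601 0.20386388 0.16316412] [-0.01873545  0.00213288  0.16316412] [-1.32985076 -0.83265551 -1.88850305] [[0.004, 0.999, -0.042], [0.001, -0.042, -0.999], [-1.0, 0.004, -0.002]]
```

View pics/side4.png

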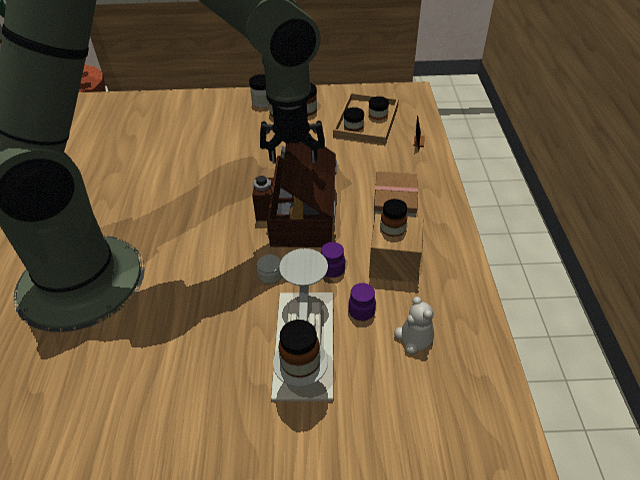

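Side view: gripper over the lid edge, fingers at (270,150) and (322,150), edge between them. Pushing the lid back slowly with the front finger.

Request:
jog_arm([
  [0, 10, 0, 0, 0, 0],
  [0, 10, 0, 0, 0, 0],
  [-7, 9, 0, 0, 0, 0],
  [-8, 9, 0, 0, 0, 0],
  [-8, 9, 0, 0, 0, 0],
  [-7, 5, 0, 0, 0, 0],
])

```text
clock: 8.3
position: [0.561, 0.2019, 0.1995]
tool_rot: [1.96, 1.562, 0.352]
force: [-0.9, 1.1, -0.4]
grip_width: 0.0855
```

Run:
```python
from h import *
save('side5',grab_frame('side'));save('wrist5',grab_frame('wrist'))
s=observe();R,p=pose();print(s['clock'],p,RC.T@(p-CO),s['force'])
```

```text
8.4 [0.56102087 0.20201834 0.19965708] [0.03883578 0.00408854 0.19965708] [-1.0495289  -0.08808604 -0.02583592]
```

View pics/wrist5.png

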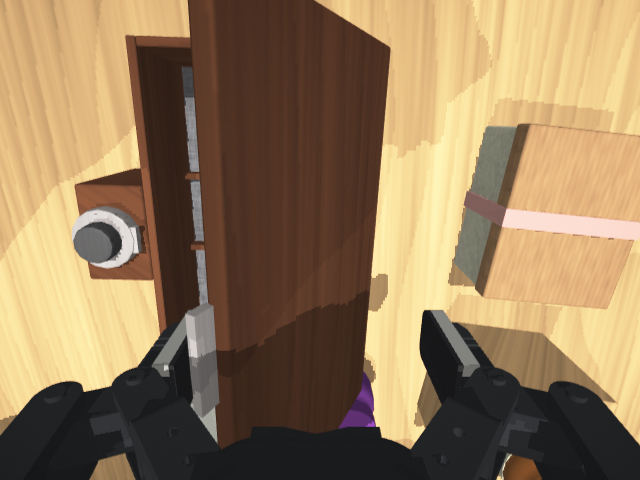

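View pics/side5.png

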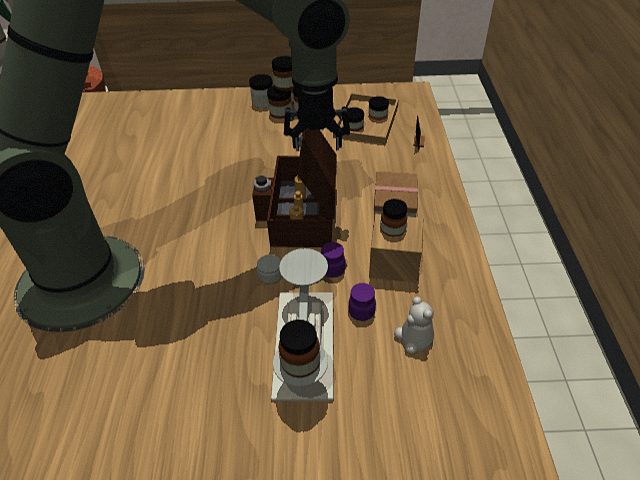

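Lid now near 1.0 rad, held by the front finger at its tongue (wrist view (200,345)). Narrowing the jaws so the rear finger will catch the lid past upright.

Request:
jog_arm([
  [-1, -2, 0, 0, 0, 0],
  [-1, -2, 0, 0, 0, 0],
  [-1, 0, 0, 0, 0, 0],
], gripper=125, newtons=20)

```text
clock: 8.7
position: [0.5558, 0.2022, 0.2026]
tool_rot: [2.006, 1.562, 0.397]
force: [-1.4, 0.0, -0.6]
grip_width: 0.0445
```

Run:
```python
from h import *
save('wrist6',grab_frame('wrist'));save('side6',grab_frame('side'))
s=observe();R,p=pose();print(s['clock'],p,RC.T@(p-CO),s['force'],s['grip_width'])
```

```text
8.8 [0.55619024 0.20221136 0.20275757] [0.03400294 0.00396256 0.20275757] [ 0.4981834  -0.62841695  0.70014038] 0.043856211157120156
```

View pics/wrist6.png

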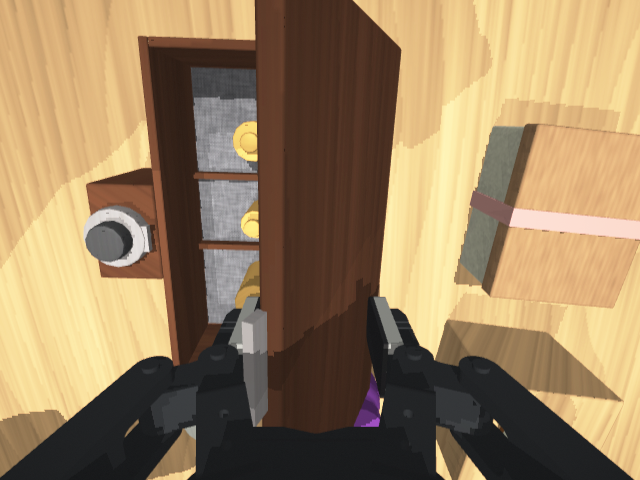

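Request:
jog_arm([
  [-3, 6, 0, 0, 0, 0],
  [-2, 6, 0, 0, 0, 0],
  [-2, 6, 0, 0, 0, 0],
  [-2, 6, 0, 0, 0, 0],
  [-1, 6, 0, 0, 0, 0],
  [-1, 6, 0, 0, 0, 0],
  [0, 4, 0, 0, 0, 0],
])

```text
clock: 9.5
position: [0.5997, 0.2005, 0.2148]
tool_rot: [1.967, 1.562, 0.359]
force: [-1.0, 0.2, -0.2]
grip_width: 0.0435
```

Request:
jog_arm([
  [0, -2, 0, 0, 0, 0],
  [0, -2, 0, 0, 0, 0],
  [0, 0, 0, 0, 0, 0],
], gripper=180)

```text
clock: 9.8
position: [0.5957, 0.2004, 0.2144]
tool_rot: [1.954, 1.562, 0.345]
force: [0.1, 0.1, -0.9]
grip_width: 0.0256
```

Run:
```python
from h import *
save('wrist7',grab_frame('wrist'));save('side7',grab_frame('side'))
s=observe();R,p=pose();print(s['clock'],p,RC.T@(p-CO),s['force'],s['grip_width'])
```

```text
9.9 [0.59586684 0.20043409 0.21446525] [0.07371037 0.00480591 0.21446525] [ 0.19241697 -0.29795126 -0.23836203] 0.02490264667365955
```

View pics/wrist7.png

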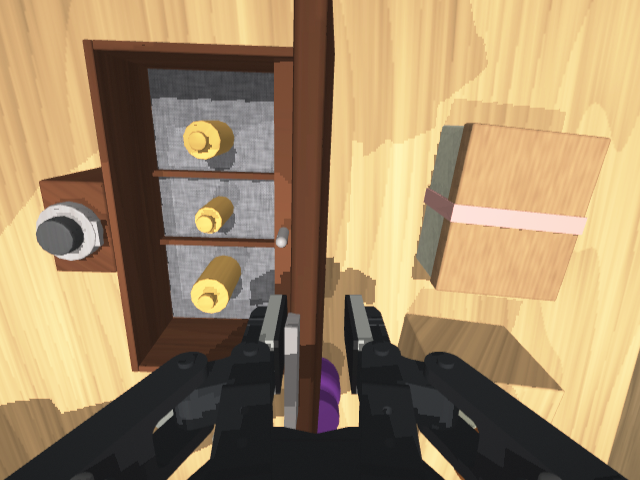

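View pics/side7.png

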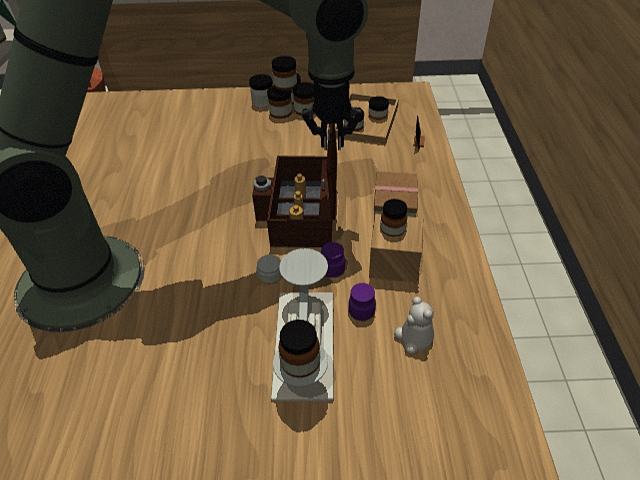

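Lid nearly upright at column ~305, between the two fingers; the weights stand at (205,137), (210,215), (210,290), the last seeming tallest. Walking the lid past upright slowly in the finger cage.

Request:
jog_arm([
  [0, 4, 0, 0, 0, 0],
  [0, 4, 0, 0, 0, 0],
  [0, 4, 0, 0, 0, 0],
  [0, 3, 0, 0, 0, 0],
  [0, 3, 0, 0, 0, 0],
  [0, 3, 0, 0, 0, 0],
  [0, 3, 0, 0, 0, 0],
  [0, 3, 0, 0, 0, 0],
  [0, 3, 0, 0, 0, 0],
])

```text
clock: 10.8
position: [0.6284, 0.1993, 0.2148]
tool_rot: [1.953, 1.562, 0.345]
force: [-0.3, 0.0, 0.1]
grip_width: 0.025
```

Run:
```python
from h import *
save('wrist8',grab_frame('wrist'));save('side8',grab_frame('side'))
s=observe();R,p=pose();print(s['clock'],p,RC.T@(p-CO),s['force'],s['grip_width'])
```

```text
10.9 [0.62844634 0.19918459 0.21473055] [0.10630134 0.00570781 0.21473055] [-0.29065598 -0.04546393  0.43009695] 0.025142427143123404
```

View pics/wrist8.png

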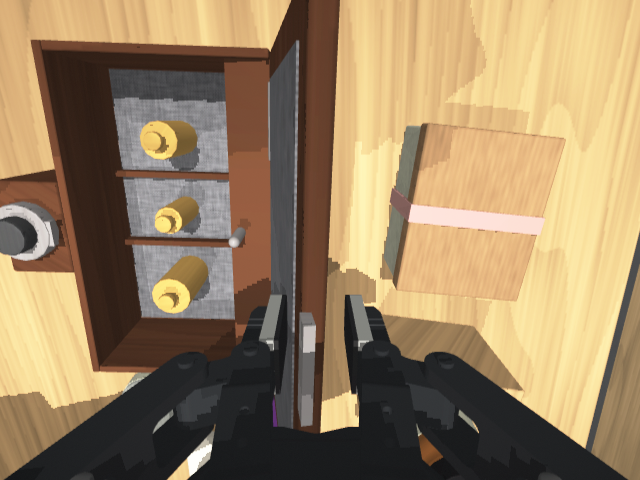

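Run:
```python
from h import *
f=grab_frame('side');C=cam('side')
g=f[90:260,240:400].copy();g=cv2.resize(g,(640,680),interpolation=2)[:600];
for th,c in ((1.57,(255,0,0)),(1.75,(0,255,0))):
  for y in(-.123,.123):
    q=proj(C,case([.075-.15*np.cos(th),y,.0895+.15*np.sin(th)]));print(th,y,q.round(1))
    cv2.circle(g,tuple(int(v) for v in (q-[240,90])*4),4,c,-1)
save('side9',g)
```

```text
1.57 -0.123 [331.  169.9]
1.57 0.123 [333.4 106.6]
1.75 -0.123 [343.7 170.9]
1.75 0.123 [344.5 107.5]
```

View pics/side9.png

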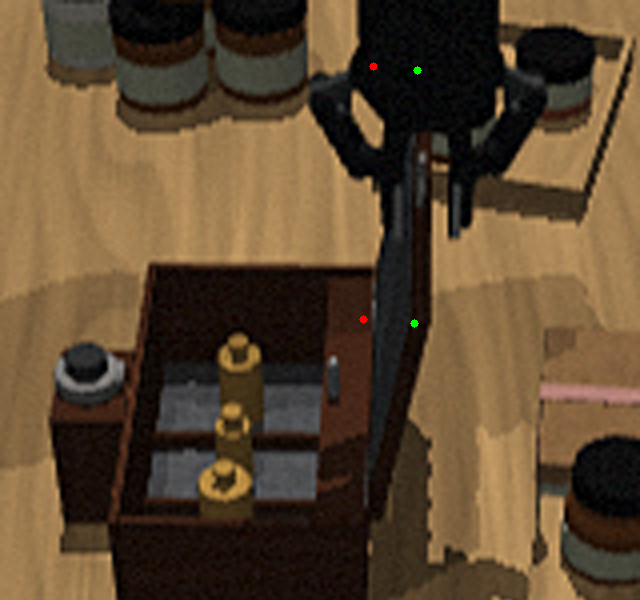

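Side close-up: the lid's near top corner sits at the computed 1.75 rad mark, so it rests on its stop inside the cage with neither finger touching. Lifting straight out.

Request:
jog_arm([
  [-10, 0, 0, 0, 0, 0],
  [-15, 0, 0, 0, 0, 0],
  [-20, 0, 0, 0, 0, 0],
  [-20, 0, 0, 0, 0, 0],
  [-10, 0, 0, 0, 0, 0],
])

```text
clock: 11.45
position: [0.6265, 0.199, 0.2937]
tool_rot: [1.959, 1.564, 0.351]
force: [0.8, -0.8, -0.2]
grip_width: 0.0253
```

Run:
```python
from h import *
grab_frame('top');grab_frame('side')
s=observe();R,p=pose();print(s['clock'],RC.T@(p-CO),s['force'],s['grip_width'])
a=plan(Rtool(YAW),case([-.012,-.0,.285]),tipoff=0)
```

```text
11.55 [0.10451429 0.0054466  0.29315882] [0.80712079 0.07315795 0.70204721] 0.0251225736070926
3 rows [[2.5, -38.9, 0.7, 0.01, -0.001, -0.002], [2.5, -38.9, 1.1, 0.01, -0.001, -0.002], [2.6, -38.9, 1.4, 0.01, -0.001, -0.002]] d 116.9
```

Request:
jog_arm([
  [0, -39, 8, 0.01, 0, 0],
  [0, -39, 8, 0.01, 0, 0],
  [0, -37, 8, 0.01, 0, 0],
  [0, 0, 8, 0, 0, 0],
  [0, 0, 0, 0, 0, 0],
], gripper=85)

```text
clock: 12.05
position: [0.5041, 0.1711, 0.2875]
tool_rot: [1.733, 1.569, 0.095]
force: [0.7, -0.3, 0.0]
grip_width: 0.0569
```

Run:
```python
from h import *
for c in ('wrist','side','top'): save('v10'+c,grab_frame(c))
s=observe();R,p=pose();print(s['clock'],RC.T@(p-CO),s['force'],s['grip_width'])
cs={c:cam(c) for c in('wrist','side','top')}
for nm,h in (('weight_big_center',.008+.029+.006),('weight_mid_center',.04),('weight_small_center',.038)):
  for c in cs:
    for x in nets.pinpoint(c,nm)[:4]: print(nm,c,np.round(x['location']),round(x['p'],2),'case',(RC.T@(atz(cs[c],x['location'],h)-CO)).round(3))
```

```text
12.2 [-0.01508173 -0.02930997  0.28738114] [ 0.61679212  0.13058294 -0.91533972] 0.05677368609233005
weight_big_center wrist [315. 227.] 0.91 case [-0.015 -0.059  0.043]
weight_big_center wrist [411. 173.] 0.43 case [ 0.084 -0.001  0.043]
weight_big_center side [396. 202.] 0.68 case [ 0.234 -0.002  0.043]
weight_big_center side [296. 215.] 0.58 case [-0.014 -0.052  0.043]
weight_big_center top [258. 267.] 0.65 case [-0.015 -0.065  0.043]
weight_big_center top [304. 153.] 0.29 case [ 0.236 -0.147  0.043]
weight_mid_center wrist [317. 100.] 0.65 case [-0.013  0.069  0.04 ]
weight_mid_center side [300. 181.] 0.76 case [-0.014  0.081  0.04 ]
weight_small_center wrist [318. 170.] 0.68 case [-0.012  0.002  0.038]
weight_small_center side [297. 182.] 0.59 case [-0.021  0.079  0.038]
weight_small_center side [300. 202.] 0.42 case [-0.008 -0.     0.038]
weight_small_center top [229. 266.] 0.61 case [-0.017 -0.003  0.038]
```

View pics/v10wrist.png

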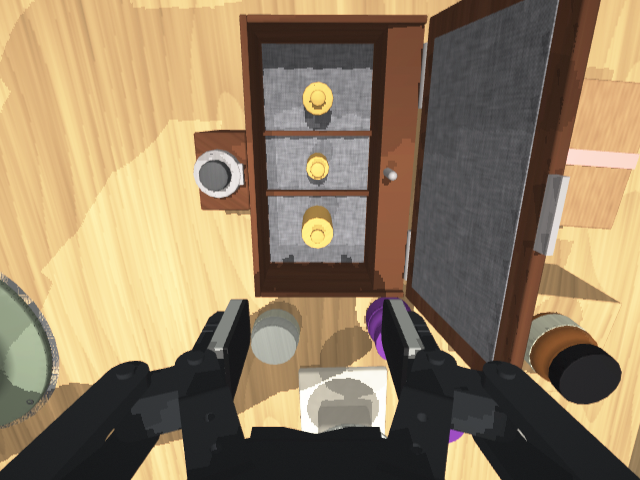

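View pics/v10side.png

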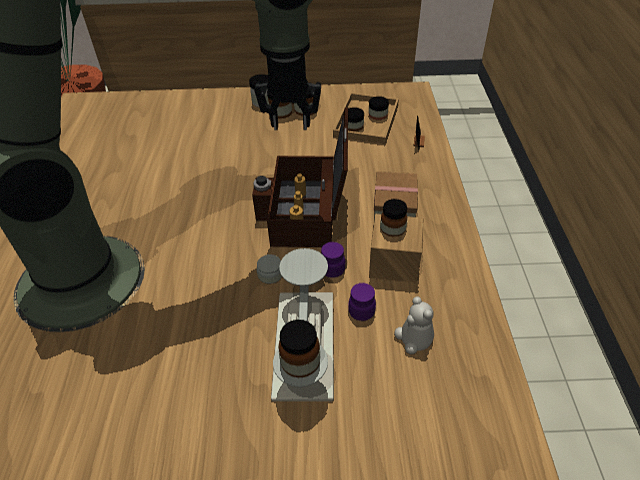

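Lid stands open by itself. The weights from front of the wrist picture: big (318,230) at case y −64, small in the middle (318,168), mid (318,98). The pan jar is the big one (cap ≈38 px against ≈30 on the riser), so the 300 g weight is needed.

Run:
```python
from h import *
a=plan(Rtool(YAW),case([-.013,-.063,.16]),tipoff=0)
a=plan(Rtool(YAW),case([-.013,-.063,.042]),tipoff=0,start=a)
```

```text
4 rows [[31.9, 0.6, 8.4, -0.0, -0.0, -0.001], [31.9, 0.6, 8.4, -0.0, -0.0, -0.001], [31.9, 0.6, 8.3, -0.0, -0.0, -0.001], [31.9, 0.6, 8.3, -0.0, -0.0, -0.001]] d 131.9
3 rows [[39.3, 0.0, 0.0, 0.0, -0.0, -0.0], [39.3, 0.0, 0.0, 0.0, -0.0, -0.0], [39.3, 0.0, 0.0, 0.0, -0.0, -0.0]] d 118.0
```

Request:
jog_arm([
  [32, 0.6, 8.5, 0, 0, 0],
  [32, 0.6, 8.5, 0, 0, 0],
  [32, 0.6, 8.5, 0, 0, 0],
  [32, 0.6, 8.5, 0, 0, 0],
  [0, 0, 0, 0, 0, 0],
])

```text
clock: 13.15
position: [0.5063, 0.138, 0.1568]
tool_rot: [2.015, 1.565, 0.378]
force: [-0.6, -0.1, 0.4]
grip_width: 0.0571
```

Run:
```python
from h import *
for c in ('wrist',): save('v11'+c,grab_frame(c))
s=observe();R,p=pose();print(s['clock'],RC.T@(p-CO),s['force'],s['grip_width'])
C=cam('wrist')
for x in nets.pinpoint('wrist','weight_big_center')[:2]: print(x,(RC.T@(atz(C,x['location'],.043)-CO)).round(4))
print(proj(C,case([-.013,-.064,.078])))
plan(Rtool(YAW),case([-.013,-.063,.042]),tipoff=0)
```

```text
13.2 [-0.01061842 -0.0625016   0.15883325] [-0.01519834  0.19053537  1.20370229] 0.057033045999402336
{'location': [308.9, 230.5], 'p': 0.64} [-0.0146 -0.056   0.043 ]
[311.05271413 258.77019228]
3 rows [[39.4, -1.4, 0.6, 0.0, -0.002, -0.003], [39.4, -1.3, 0.6, 0.0, -0.002, -0.003], [39.4, -1.2, 0.5, 0.0, -0.002, -0.003]] d 118.3
```

View pics/v11wrist.png

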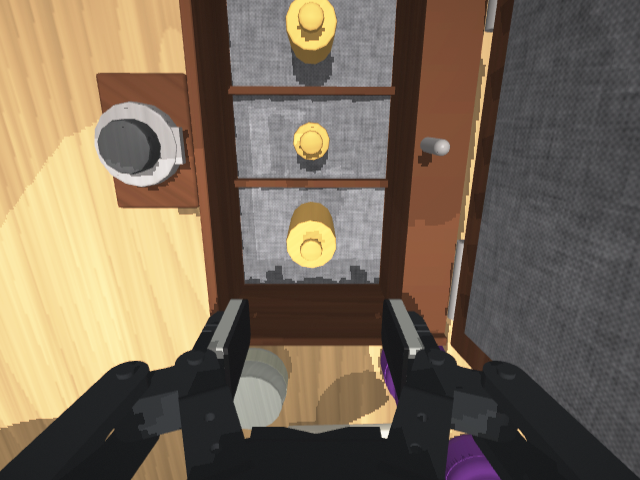

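Wrist view: big weight's button at (311,250), close to the prediction (311,259), jaws (232..405) either side of its column. Descending.

Request:
jog_arm([
  [39, -1, -0.5, 0, 0, -0.002],
  [39, -1, -0.5, 0, 0, -0.002],
  [30, -0.5, -0.5, 0, 0, -0.002],
  [9, 0, 0, 0, 0, 0],
  [0, 0, 0, 0, 0, 0],
])

```text
clock: 13.75
position: [0.514, 0.1478, 0.0497]
tool_rot: [2.236, 1.548, 0.602]
force: [0.3, 0.3, 0.7]
grip_width: 0.0569
```

Run:
```python
from h import *
for c in ('wrist','side'): save('v12'+c,grab_frame(c))
s=observe();R,p=pose();print(s['clock'],RC.T@(p-CO),s['force'],s['grip_width'])
```

```text
13.85 [-0.00407887 -0.05306349  0.05079678] [ 0.3739169  -0.45410539  0.39450346] 0.05698387181505081
```

View pics/v12wrist.png

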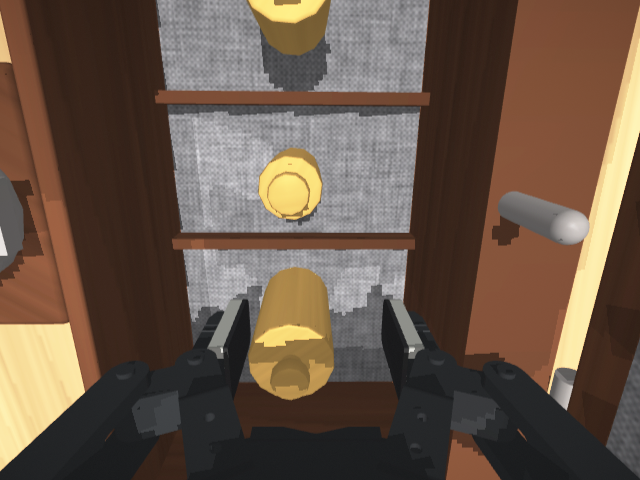

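View pics/v12side.png

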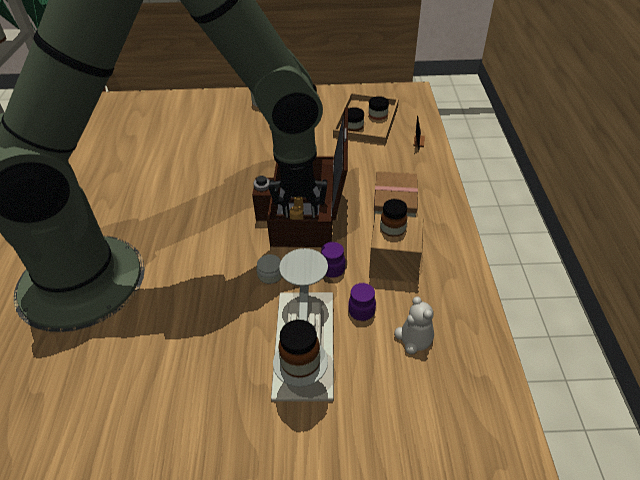

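Wrist view: weight between the jaws but the arm drifted ~9 mm; correcting.

Run:
```python
from h import *
plan(Rtool(YAW),case([-.012,-.061,.044]),tipoff=0,n=3)
```

```text
3 rows [[2.2, -2.7, 2.7, 0.001, -0.005, -0.006], [2.2, -2.7, 2.7, 0.001, -0.005, -0.006], [2.2, -2.7, 2.7, 0.001, -0.005, -0.006]] d 13.1
```

Request:
jog_arm([
  [2, -2.7, 2.7, 0, -0.005, -0.006],
  [2, -2.7, 2.7, 0, -0.005, -0.006],
  [2, -2.7, 2.7, 0, -0.005, -0.006],
  [0, 0, 0, 0, 0, 0],
])

```text
clock: 14.25
position: [0.5071, 0.1404, 0.0483]
tool_rot: [1.678, 1.566, 0.045]
force: [-0.0, 0.2, 0.4]
grip_width: 0.0572
```

Run:
```python
from h import *
for c in ('wrist',): save('v13'+c,grab_frame(c))
s=observe();R,p=pose();print(s['clock'],RC.T@(p-CO),s['force'],s['grip_width'],R[:,0])
plan(Rtool(YAW),case([-.012,-.061,.042]),tipoff=0,n=2)
```

```text
14.3 [-0.01062421 -0.06075074  0.0484488 ] [0.82513006 0.86096411 0.00930972] 0.057023389766529015 [ 5.19987911e-03  5.22466750e-04 -9.99986344e-01]
2 rows [[3.2, -0.7, 0.1, 0.002, -0.0, -0.003], [3.2, -0.7, 0.1, 0.002, -0.0, -0.003]] d 6.6
```

View pics/v13wrist.png

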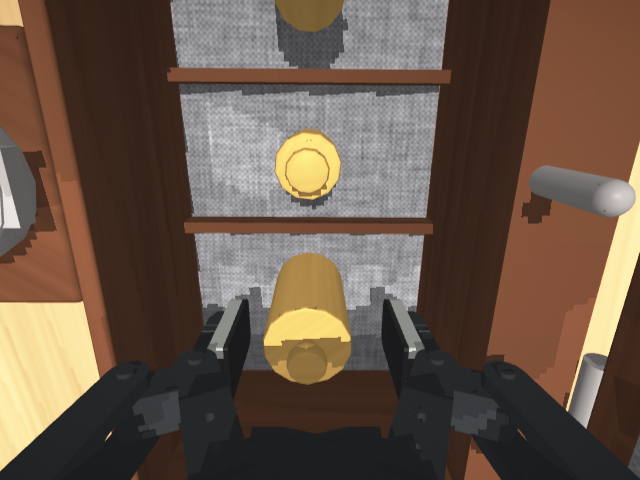

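Run:
```python
from h import *
C=cam('wrist')
print(RC.T@(atz(C,(306,363),.078)-CO), RC.T@(atz(C,(307,172),.068)-CO),'rim',RC.T@(atz(C,(307,345),.066)-CO))
```

```text
[-0.01429762 -0.0567653   0.078     ] [-0.01384491  0.00511748  0.068     ] rim [-0.01416062 -0.05798875  0.066     ]
```

Request:
jog_arm([
  [3, -1.4, -0.8, 0, 0, -0.003],
  [3, -1.4, -0.8, 0, 0, -0.002],
  [0, 0, 0, 0, 0, 0],
])

```text
clock: 14.6
position: [0.5082, 0.1421, 0.044]
tool_rot: [1.916, 1.563, 0.28]
force: [-8.9, -1.1, 10.4]
grip_width: 0.0569
```

Request:
jog_arm([
  [0, 0, 0, 0, 0, 0],
  [0, 0, 0, 0, 0, 0],
  [0, 0, 0, 0, 0, 0],
  [0, 0, 0, 0, 0, 0],
], gripper=255, newtons=30)

```text
clock: 15.0
position: [0.5082, 0.1422, 0.0442]
tool_rot: [1.956, 1.563, 0.32]
force: [-0.4, -0.9, 4.8]
grip_width: 0.0326
```

Run:
```python
from h import *
for c in ('wrist',): save('v14'+c,grab_frame(c))
s=observe();R,p=pose();print(s['clock'],p,RC.T@(p-CO),s['force'],s['grip_width'],R[:,0])
```

```text
15.05 [0.50826082 0.14219195 0.04417051] [-0.00986373 -0.05908722  0.04417051] [-0.80762514 -1.5511387   5.77763534] 0.03246211508874723 [ 0.00706965  0.00231281 -0.99997234]
```

View pics/v14wrist.png

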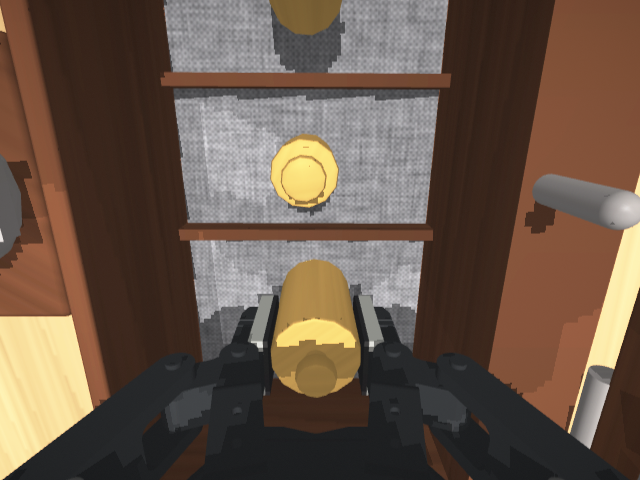

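Grip holds the weight (opening 32.5 mm ≈ 33 mm diameter), weight centred between pads (315,320). Lifting.

Request:
jog_arm([
  [-5, 0, 0, 0, 0, 0],
  [-15, 0, 0, 0, 0, 0],
  [-25, 0, 0, 0, 0, 0],
  [-35, 0, 0, 0, 0, 0],
  [-35, 0, 0, 0, 0, 0],
  [-30, 0, 0, 0, 0, 0],
  [0, 0, 0, 0, 0, 0],
])

```text
clock: 15.75
position: [0.505, 0.1416, 0.1933]
tool_rot: [2.146, 1.57, 0.511]
force: [0.7, -0.4, -3.1]
grip_width: 0.0321
```

Run:
```python
from h import *
for c in ('wrist','side','top'): save('v15'+c,grab_frame(c))
s=observe();R,p=pose();print(s['clock'],p,RC.T@(p-CO),s['force'],s['grip_width'],R[:,0])
C=cam('wrist')
for c in ('wrist','top'):
  for x in nets.pinpoint(c,'pan_weight_top')[:2]: print(c,x,atz(cam(c),x['location'],.128))
```

```text
15.9 [0.50330652 0.14121888 0.18934566] [-0.01474307 -0.06038493  0.18934566] [-0.40644485 -1.3728793  -2.94919567] 0.032244907650324825 [-0.0043988  -0.00176617 -0.99998877]
top {'location': [369.7, 255.0], 'p': 0.58} [ 0.52573309 -0.09293269  0.128     ]
```

View pics/v15side.png

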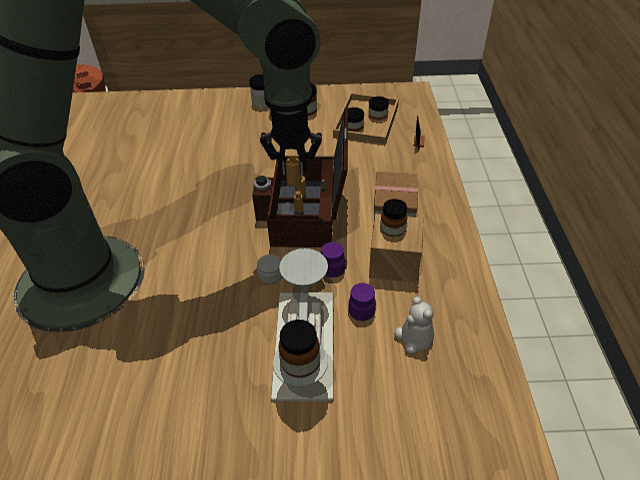

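View pics/v15wrist.png

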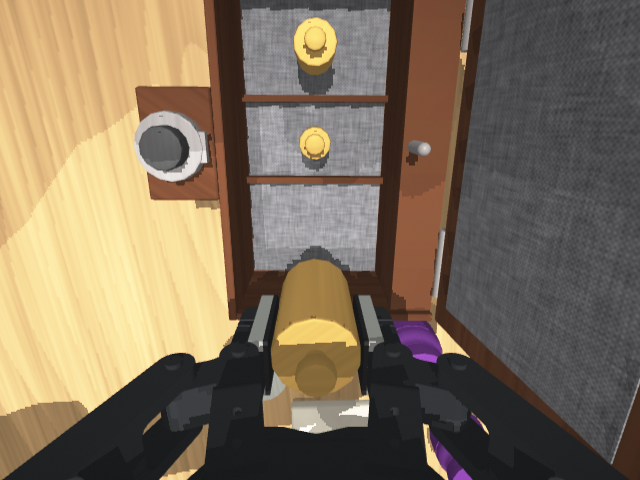

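Weight is held upright (side view (293,170)), wrist force −3 N ≈ 0.3 kg. Moving over the pan (top view estimate 0.526, −0.095).

Run:
```python
from h import *
plan(Rtool(YAW),[.5255,-.097,.2],tipoff=0,n=11)
```

```text
11 rows [[-1.0, 3.4, 21.5, 0.0, 0.0, 0.0], [-1.0, 3.4, 21.5, 0.0, 0.0, 0.0], [-1.0, 3.4, 21.5, 0.0, 0.0, 0.0], [-1.0, 3.4, 21.5, 0.0, 0.0, 0.0], [-1.0, 3.4, 21.5, 0.0, 0.0, 0.0], [-1.0, 3.4, 21.5, 0.0, 0.0, 0.0], [-1.0, 3.4, 21.5, 0.0, 0.0, 0.0], [-1.0, 3.4, 21.5, 0.0, 0.0, 0.0], [-1.0, 3.4, 21.5, 0.0, 0.0, 0.0], [-1.0, 3.4, 21.5, 0.0, 0.0, 0.0], [-1.0, 3.5, 21.5, 0.0, 0.0, 0.0]] d 239.3
```

Request:
jog_arm([
  [-5, 2, 10, 0, 0, 0],
  [-5, 3.4, 20, 0, 0, 0],
  [-1, 3.4, 22, 0, 0, 0],
  [-1, 3.4, 22, 0, 0, 0],
  [-1, 3.4, 22, 0, 0, 0],
  [0, 3.4, 22, 0, 0, 0],
  [0, 3.4, 22, 0, 0, 0],
  [0, 3.4, 22, 0, 0, 0],
  [0, 3.4, 22, 0, 0, 0],
  [0, 3.4, 22, 0, 0, 0],
  [0, 3, 15, 0, 0, 0],
  [0, 1, 8, 0, 0, 0],
  [0, 0, 0, 0, 0, 0],
])

```text
clock: 17.3
position: [0.5204, -0.1091, 0.1972]
tool_rot: [-1.128, 1.549, -2.768]
force: [-0.1, 0.8, -3.5]
grip_width: 0.0322
```

Run:
```python
from h import *
for c in ('wrist','side','top'): save('v16'+c,grab_frame(c))
s=observe();R,p=pose();print(s['clock'],p,s['force'],s['grip_width'],R[:,0])
plan(Rtool(YAW),[.525,-.097,.172],tipoff=0,n=3)
```

```text
17.45 [ 0.52069173 -0.10694335  0.1973115 ] [ 0.13883178  0.2363906  -3.00701511] 0.03235810888556583 [-0.02035815 -0.00737911 -0.99976552]
3 rows [[8.4, 1.4, -3.5, -0.0, 0.003, 0.007], [8.4, 1.3, -3.5, -0.0, 0.003, 0.007], [8.4, 1.3, -3.4, -0.0, 0.003, 0.007]] d 27.5
```

View pics/v16side.png

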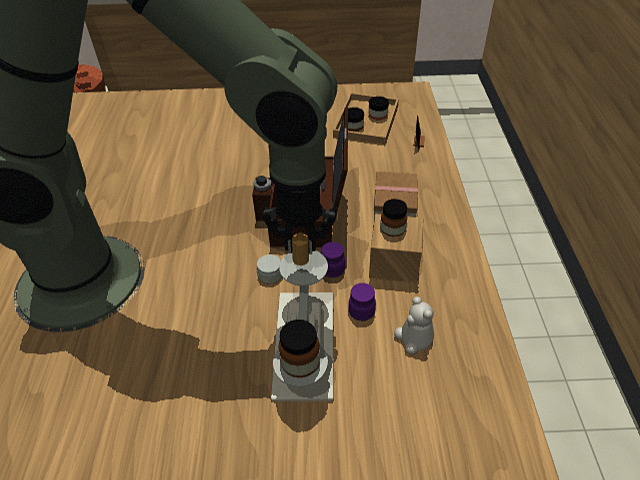

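View pics/v16wrist.png

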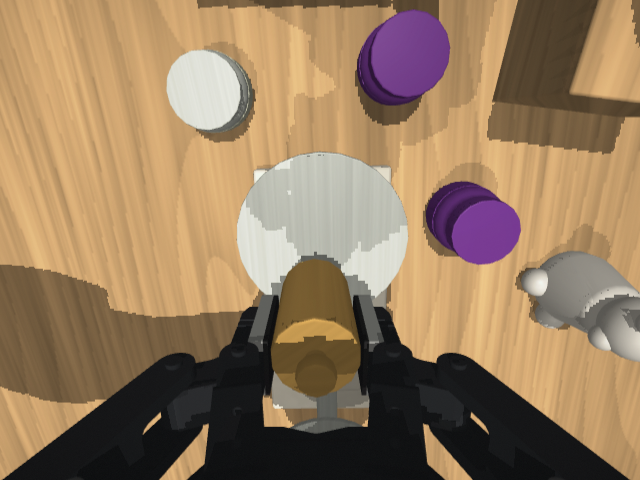

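Run:
```python
from h import *
print(atz(cam('wrist'),(322,236),.128))
plan(Rtool(YAW),[.523,-.092,.172],tipoff=0,n=4)
```

```text
[ 0.52391289 -0.0908357   0.128     ]
4 rows [[6.3, 0.5, -3.8, -0.0, 0.002, 0.005], [6.3, 0.4, -3.8, -0.0, 0.002, 0.005], [6.3, 0.4, -3.8, -0.0, 0.002, 0.005], [6.3, 0.4, -3.8, -0.0, 0.002, 0.005]] d 29.5
```

Request:
jog_arm([
  [6, 0.5, -3.5, 0, 0.002, 0.005],
  [6, 0.5, -3.5, 0, 0.002, 0.005],
  [6, 0.5, -3.5, 0, 0.002, 0.005],
  [6, 0.5, -3.5, 0, 0.002, 0.005],
  [0, 0, 0, 0, 0, 0],
])

```text
clock: 17.95
position: [0.5234, -0.0887, 0.1706]
tool_rot: [2.302, 1.569, 0.67]
force: [0.0, -0.3, -3.1]
grip_width: 0.0324
```

```bash
python3 - <<'E'
from h import *
for c in ('wrist','side'): save('v17'+c,grab_frame(c))
s=observe();R,p=pose();print(s['clock'],p,s['force'],s['grip_width'],R[:,0],'bottom',p[2]-.036)
plan(Rtool(YAW),[p[0],p[1],.164],tipoff=0,n=3)
E
python3 -c "
import cv2
f=cv2.imread('pics/v17side.png');cv2.imwrite('pics/z17.png',cv2.resize(f[180:400,220:400],(490,600),interpolation=2))"
```

```text
18.05 [ 0.52368494 -0.08943048  0.17137658] [ 0.23630355  0.17702265 -3.91525913] 0.032050420016079724 [ 1.86360818e-03  6.19648915e-04 -9.99998071e-01] bottom 0.13537657945531856
3 rows [[2.5, -0.0, 0.0, 0.001, -0.0, -0.001], [2.5, -0.0, 0.0, 0.001, -0.0, -0.001], [2.5, -0.0, 0.0, 0.001, -0.0, -0.001]] d 7.4
```

View pics/z17.png

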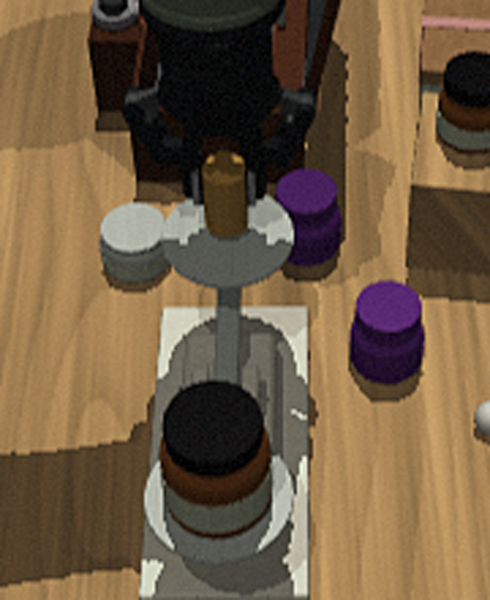

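Weight hangs just above the pan, about centred in it. Lowering slowly.

Request:
jog_arm([
  [3, 0, 0, 0, 0, 0],
  [2, 0, 0, 0, 0, 0],
  [2, 0, 0, 0, 0, 0],
  [2, 0, 0, 0, 0, 0],
  [0, 0, 0, 0, 0, 0],
])

```text
clock: 18.55
position: [0.5242, -0.09, 0.1623]
tool_rot: [1.777, 1.568, 0.143]
force: [-1.1, 0.8, -0.2]
grip_width: 0.0323
```

Request:
jog_arm([
  [2, 0, 0, 0, 0, 0],
  [2, 0, 0, 0, 0, 0],
  [0, 0, 0, 0, 0, 0],
])

```text
clock: 18.85
position: [0.5244, -0.0898, 0.1583]
tool_rot: [1.846, 1.567, 0.212]
force: [-1.0, 1.2, 0.3]
grip_width: 0.0322
```

```bash
python3 - <<'E'
from h import *
for c in ('wrist','side'): save('v18'+c,grab_frame(c))
s=observe();R,p=pose();print(s['clock'],p,s['force'],s['grip_width'],R[:,0],'bottom',p[2]-.036)
E
python3 -c "
import cv2
f=cv2.imread('pics/v18side.png');cv2.imwrite('pics/z18.png',cv2.resize(f[180:400,220:400],(490,600),interpolation=2))"
```

```text
18.95 [ 0.52431795 -0.08979143  0.15839366] [-0.58319941  1.07077129  0.82572473] 0.032286904388615346 [ 3.43380013e-03  7.55030847e-04 -9.99993819e-01] bottom 0.12239366244992916
```

View pics/z18.png

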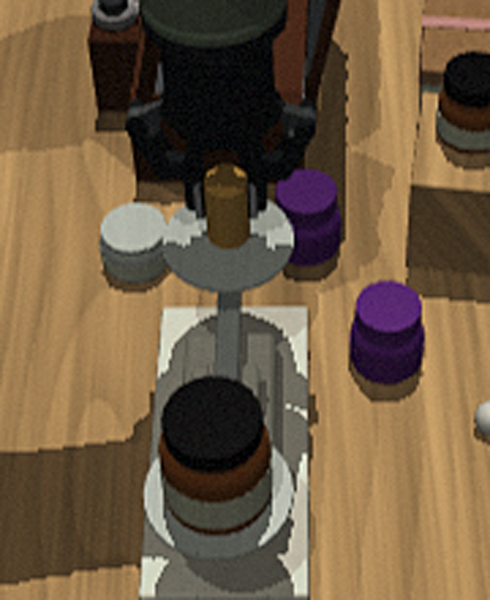

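Force dropped from −3 to ~0 N: the pan carries the weight and moves down with it. Lowering to the level height before letting go.

Request:
jog_arm([
  [2, 0, 0, 0, 0, 0],
  [2, 0, 0, 0, 0, 0],
  [2, 0, 0, 0, 0, 0],
  [0, 0, 0, 0, 0, 0],
])

```text
clock: 19.35
position: [0.5245, -0.0897, 0.152]
tool_rot: [1.849, 1.567, 0.215]
force: [-1.1, 1.7, -0.7]
grip_width: 0.0324
```

```bash
python3 - <<'E'
from h import *
save('v19side',grab_frame('side'))
s=observe();R,p=pose();print(s['clock'],p,s['force'],s['grip_width'],R[:,0],'bottom',p[2]-.036)
E
python3 -c "
import cv2
f=cv2.imread('pics/v19side.png');cv2.imwrite('pics/z19.png',cv2.resize(f[180:400,220:400],(490,600),interpolation=2))"
```

```text
19.4 [ 0.52445119 -0.08968928  0.15209762] [-0.68095818  1.8183835  -0.5084767 ] 0.03205963937221242 [ 3.72753815e-03  8.74240325e-04 -9.99992671e-01] bottom 0.1160976169274471
```

View pics/z19.png

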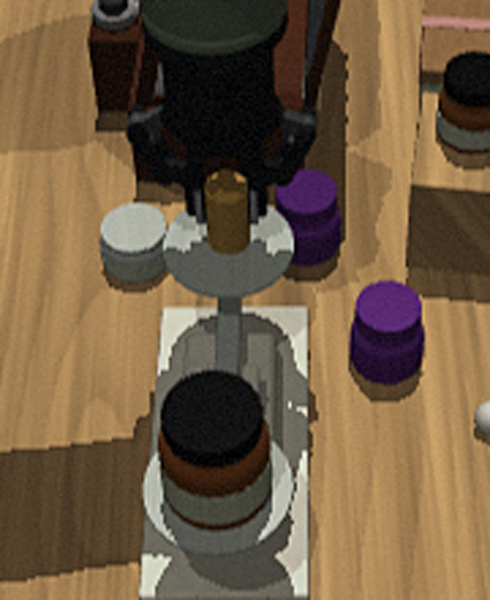

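Beam near level, jar side risen. Releasing gently.

Request:
jog_arm([
  [0, 0, 0, 0, 0, 0],
  [0, 0, 0, 0, 0, 0],
], gripper=145, newtons=20)

```text
clock: 19.6
position: [0.5246, -0.09, 0.1522]
tool_rot: [1.749, 1.567, 0.115]
force: [0.5, 0.1, -0.1]
grip_width: 0.0372
```

Request:
jog_arm([
  [0, 0, 0, 0, 0, 0],
  [0, 0, 0, 0, 0, 0],
  [0, 0, 0, 0, 0, 0],
], gripper=100)

```text
clock: 19.9
position: [0.5248, -0.0903, 0.1524]
tool_rot: [1.666, 1.566, 0.032]
force: [-0.7, -0.5, 0.1]
grip_width: 0.0518
```

```bash
python3 - <<'E'
from h import *
save('v20side',grab_frame('side'));save('v20wrist',grab_frame('wrist'))
s=observe();R,p=pose();print(s['clock'],p,s['force'],s['grip_width'],R[:,0])
E
python3 -c "
import cv2
f=cv2.imread('pics/v20side.png');g=cv2.imread('pics/v20wrist.png')
cv2.imwrite('pics/z20.png',cv2.hconcat([cv2.resize(f[180:400,220:400],(320,390),interpolation=2),cv2.resize(g,(480,390))]))"
```

```text
20.0 [ 0.52476955 -0.0902922   0.15237895] [ 0.30858678 -0.20292198 -0.20803696] 0.052248423537333014 [ 4.63975275e-03  1.81032620e-04 -9.99989220e-01]
```

View pics/z20.png

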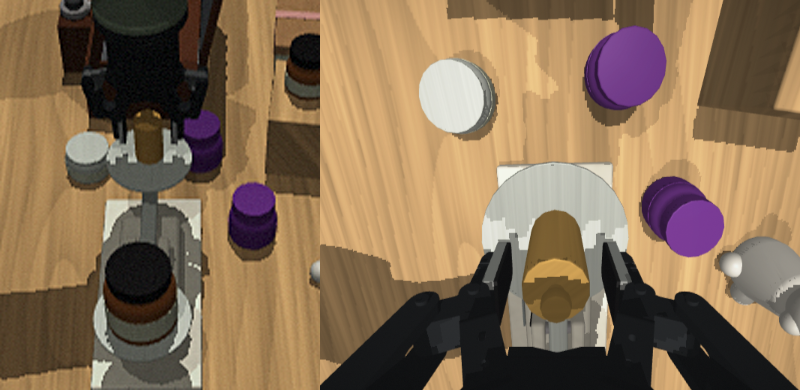

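Weight stands upright and free between the open fingers. Retreating straight up.

Request:
jog_arm([
  [-5, 0, 0, 0, 0, 0],
  [-10, 0, 0, 0, 0, 0],
  [-20, 0, 0, 0, 0, 0],
  [-25, 0, 0, 0, 0, 0],
  [-30, 0, 0, 0, 0, 0],
  [-30, 0, 0, 0, 0, 0],
  [-20, 0, 0, 0, 0, 0],
  [0, 0, 0, 0, 0, 0],
  [0, 0, 0, 0, 0, 0],
  [0, 0, 0, 0, 0, 0],
])

```text
clock: 21.0
position: [0.5233, -0.0908, 0.3036]
tool_rot: [1.641, 1.564, 0.005]
force: [-0.0, -0.1, -0.3]
grip_width: 0.052
```

```bash
python3 - <<'E'
from h import *
save('v21side',grab_frame('side'));save('v21wrist',grab_frame('wrist'));save('v21top',grab_frame('top'))
s=observe();print(s['clock'],s['position'],s['force'])
C=cam('side')
for b in (-.12,0,.12):
  print(b,[proj(C,[x,y,z]).round(1) for x,y,z in [(.5245,-.096,.115-.105*b/1*-1*-1 if 0 else .115+.105*b),(.518,-.305,.115-.105*b)]])
E
python3 -c "
import cv2
f=cv2.imread('pics/v21side.png')
cv2.imwrite('pics/z21.png',cv2.resize(f[180:400,220:400],(490,600),interpolation=2))"
```

```text
21.15 [ 0.52313541 -0.09080284  0.30300391] [-0.51910863  0.35209513 -0.25791807]
-0.12 [array([303.8, 274. ]), array([300.4, 353.8])]
0 [array([303.6, 270. ]), array([300.8, 357.7])]
0.12 [array([303.3, 265.9]), array([301.1, 361.5])]
```

View pics/z21.png

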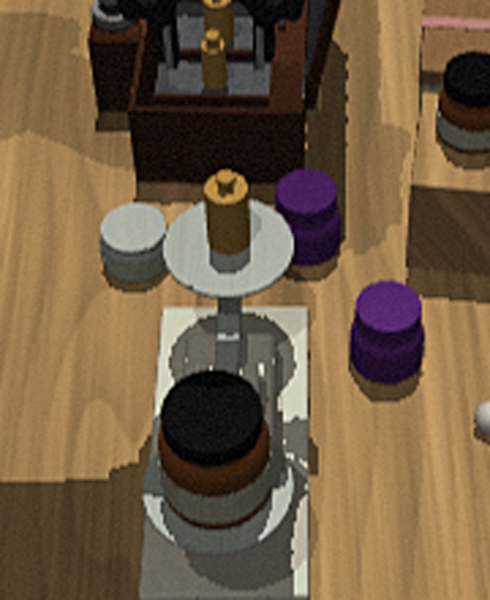

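View pics/v21side.png

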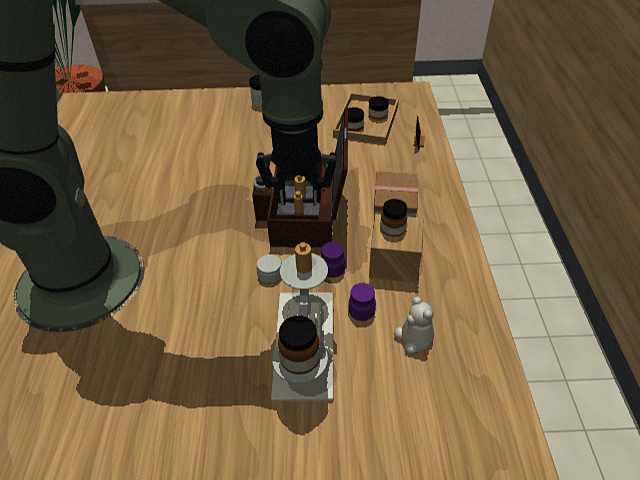

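View pics/v21wrist.png

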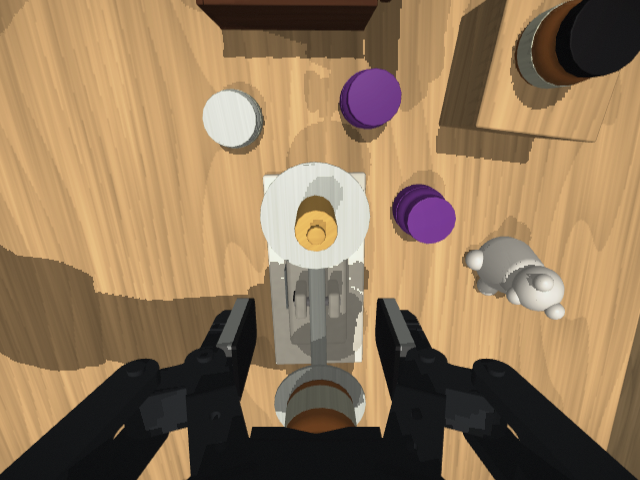

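Pan centre at about (304,270.7) against 270 predicted for level, weight upright on it. I wait a second and check it is at rest.

Request:
jog_arm([
  [0, 0, 0, 0, 0, 0],
  [0, 0, 0, 0, 0, 0],
  [0, 0, 0, 0, 0, 0],
  [0, 0, 0, 0, 0, 0],
  [0, 0, 0, 0, 0, 0],
  [0, 0, 0, 0, 0, 0],
  [0, 0, 0, 0, 0, 0],
  [0, 0, 0, 0, 0, 0],
  [0, 0, 0, 0, 0, 0],
  [0, 0, 0, 0, 0, 0],
])

```text
clock: 22.15
position: [0.5227, -0.0908, 0.3016]
tool_rot: [1.584, 1.567, -0.052]
force: [-0.2, 0.5, -0.1]
grip_width: 0.0518
```

Run:
```python
from h import *
f=grab_frame('side');save('v22side',f);a=cv2.imread('pics/v21side.png')[:,:,::-1]
d=np.abs(f.astype(int)-a).max(2)
print('diff pan/jar',d[240:400,260:345].mean(),(d[240:400,260:345]>40).sum(),'lid',(d[100:240,325:350]>40).sum())
save('z22',cv2.resize(f[180:400,220:400],(490,600),interpolation=2))
f=grab_frame('top');a=cv2.imread('pics/top0.png')[:,:,::-1]
save('v22top',f);print(observe()['clock'])
```

```text
diff pan/jar 4.861176470588235 100 lid 20
22.25
```

View pics/z22.png

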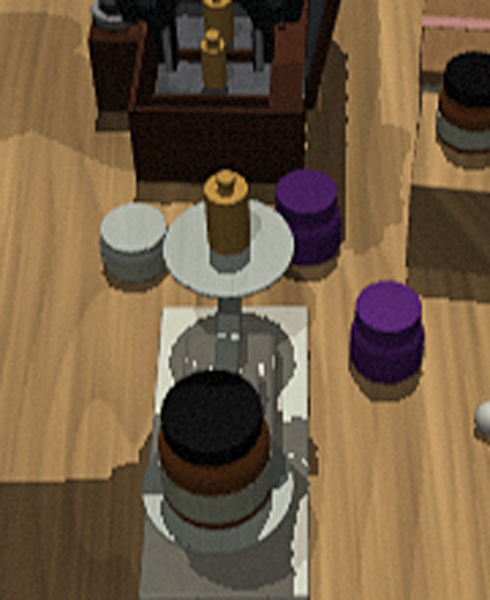

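View pics/v22top.png

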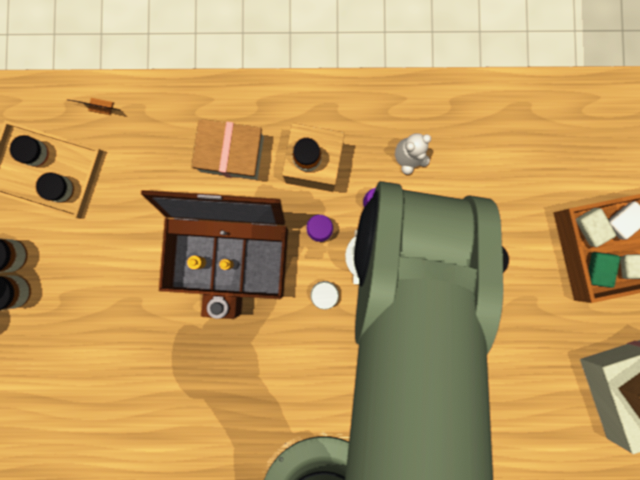

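Steady: pan, jar and lid unchanged over the last second; the bystanders are where they were. Handing in.

Run:
```python
from h import *
print(bot.job_done(), observe()['clock'])
```

```text
the job is handed in; nothing more can be done
the job is handed in; nothing more can be done
```

The job is done and handed in at about 22 s. I pressed the release button, eased the lid back and walked it onto its stop between the fingers. Then I set the 300 g weight upright on the empty pan to match the big jar on the scale.

**Last checks:**
- **Beam:** it looks level. The pan's centre sits at image row 270.7, against 270.0 predicted for level.
- **Rest:** the last side pictures, about a second apart, showed no visible movement of the pan, jar, weight or lid. The lid stood by itself at about its 1.75 rad stop.
- **Other goods:** the riser jar, gift box, figurine, tin and the other two weights were in their original places. The robot was touching nothing.

**What did not go cleanly:**
- **Button force:** bottoming the button gave a wrist reading of about 115 N upward (about 121 N with the sideways part, judging by the end-of-move reading). I backed off at once, but this may count as passing the 120 N limit.
- **Case contact:** about 14 N of contact showed briefly in the case just before I gripped the weight.
- **Camera disagreement:** the wrist camera placed things about 5 mm off from the top and side cameras in y, so I gripped between the two estimates.

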